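# Index the model turntable and cure the wall seam with the UV pen

## Robot

A 6-joint arm with a two-finger parallel gripper is mounted at the origin on the work surface. World frame = base frame: x ahead of the robot, y to its left, z up, the work surface at z = 0. Lengths are in m, angles in rad, forces in N, time in s.
With the tool pointing down it reaches from about 0.25 to 0.775 m from the base axis. Payload 4 kg.
Tool frame: the origin (TCP) lies midway between the tips of the shut fingers; the grasp point (between the pads) lies 19 mm behind it (grip_depth is the distance from the TCP to the grasp point, in m); z points along the fingers, y is the line along which they close (so a half turn about z gives the same grasp; the last joint's range is limited). The gripper opens to 94 mm and grips with 3 to 60 N. Pads are 16 mm wide; open, the fingers measure 119 mm over their backs; the gripper's body (75 mm by 177 mm) begins 78 mm behind the grasp point.
Start: joints at [1.164, 0.087, 1.371, -0, 1.684, -0.103], TCP at [0.165, 0.525, 0.206] pointing down, gripper open.
Joint ranges: [-3.1, 3.1], [-0.76, 2.03], [0.27, 2.55], [-1.08, 4.22], [0.17, 2.65], [-2.57, 2.57]. Speed limits (rad/s): [2.79, 2.79, 3.14, 3.14, 3.14, 3.14].

## Interface

Orientations are given as a rotation vector (axis times angle).
In Python, from cell import observe, snapshot, hand_in, grip_depth gives the robot as it stands. The module is installed in compiled form; this text tells all that it offers.
- The arm moves only by the tool servo_tool, never from a script. Its argument "commands" is a list of rows, each a list of 6 numbers: the shift along the world's x, y, z each as a share of 0.8 m, from -1 to 1, then the turn, a rotation vector about the world's x, y, z each as a share of 45 degrees, from -1 to 1. In form: [[dx, dy, dz, wx, wy, wz], ...]. A call has 1 to 20 rows; each row is the pose to reach, as a shift and turn from the pose commanded when the call began; what a row does not reach only later rows make up. A row lasts 1/12 s, in which the tool goes at most 41.7 mm and 7.16 degrees, less where a joint would pass 70% of its speed; a pose out of reach is approached as far as the arm can. A call with a number of a shift or a turn outside -1 to 1 is refused whole. A call with a gripper value outside its range is refused whole. "grip" is the opening, from -1 (shut) to 1 (fully open), set as the call begins (left out, the last holds). The fingers move at their own pace and stop on an object; "squeeze" is the grip in N (left out, the last holds). Time passes only in rows, so rows that repeat a pose let the fingers close. It gives the time, the measured TCP pose, the force, the opening and the grip force at its end, in the units of the state.
- observe(): the state, without advancing time (a new reading comes with each control period).
- snapshot(name): name is "scene" or "top" or "wrist"; returns a dict with "image" (400x640x3 uint8, blue, green, red), "fx", "fy", "cx", "cy" (pixels), "k1" (the pictures are not rectified: a ray, as slopes to the right and down, at radius r is drawn at 1 + k1 r^2 times it, then the intrinsics apply), "xyz" and "attitude" of the camera in the world. Camera axes: x right, y down, z forward; pixel columns grow to the right and rows downward; lengths in m; the calibration is good to about 2 mm. A picture is of the moment at which its call begins. There is no depth.
- hand_in(): hands the job in; it is judged then, once.
The state is a dict: "time": time; "qpos": joint angles; "qd": joint speeds; "joint_efforts": joint torques, N m; "ee_pos": TCP position; "tcp_rot": TCP orientation; "ft_force": force on the tool from outside, world axes, zero at the start; "ft_torque": the same for the moment, N m; "opening": finger opening in m; "finger_force": force on a finger pad.
Only numpy, scipy, OpenCV 4.12 (cv2) and the standard library are available. Lean on these libraries where they do the work, as an engineer would, in place of code of your own. Each camera call takes 0.05 s, during which the arm holds its last target. There are 200 camera calls.

## Task

Turn the turntable counter-clockwise (seen from above; the blue knob is its handle), one or two clicks as needed, until the yellow mark has clicked in at the red pointer. Then take the UV pen from its dock and run its tip slowly, at about 3 cm a second, along the glued seam at the foot of the wall under the model's eave, from the orange-pipe end to the other end, with the tip just off the seam (under 1 cm) and without pressing on the model. Finally put the pen fully home in its dock and let go, leaving the turntable at the mark and the jar, spray can and tree where they stand.

Things in the scene. Friction and masses are not known exactly. Their poses are not given: they have to be found in the camera images.
- turntable (a joint): Angle (rad) of the aluminium disc (280 mm across, top 34 mm above the table), positive counter-clockwise from above. 0: yellow rim mark at the base's red pointer, seam wall facing the pointer. It clicks in every 45 degrees (0.785), drawn to the nearest click by up to 0.6 N m (about 5 N at the knob). It starts in the click at about -1.571 or -0.785.
- turn_base: Fixed black base of the turntable. Origin: on the turntable's axis, at table height. Its -x axis points to the red pointer, which stands out to 169 mm from the axis and is 22 mm high.
- knob (a point): Grip point of the blue upright knob on the disc: a round post 24 mm across, 60 mm tall, standing on the disc 115 mm from the axis. The point is on the post's axis, 40 mm above the disc, 20 mm below its top. It turns with the disc; seen from above it lies 120 degrees counter-clockwise from the yellow mark.
- station (a point): Model building fixed on the disc. Origin: turntable axis at the disc's top; z up; turns with it. In mm: base plate 5 thick, x -65..50, y -68..68; brick walls x -40..40, y -60..60; flat roof z 67..73, x -62..45, y -66..66 (eave 22 out over the seam), vents to z 87. The -x wall is the seam wall; its +y end has the orange pipe, with an orange patch on the roof above.
- pen_tip (a point): Centre of the pen's rounded light tip, on its axis 4 mm from the very end (tip 10 mm across). z: along the pen from tip to back end.
- pen_grip (a point): Where to hold the UV pen: on its axis in the ribbed part, 95 mm from the tip's end, 55 mm from the back end. Pen round, 20 mm across, 150 mm long, about 150 g; heavy brass nose 55 mm long (balance point about 45 mm from the tip's end), blue barrel. z: along the pen from tip to back end.
- dock: Fixed white pen dock. Origin on the table; front -x. Socket axis, tip to back end: (-0.643, 0, 0.766), 40 degrees from vertical. Socket 60 mm deep, 32 mm square; the pen lies on its lower (-x) wall, play 12 mm above it, 6 mm each side; 90 mm of pen stand out. Grey hood x -10..107, y -45..45, z 175..225 mm bars an upright gripper: come along the axis. Foot x -20..110 mm.
- dock_grip (a point): Where pen_grip lies when the pen is fully home in the dock.
- dock_tip (a point): Where pen_tip lies when the pen is fully home in the dock.
- paint_jar: Paint jar with yellow cap, 52 mm across, 62 mm tall, loose. Origin under its centre. Leave it alone.
- spray_can: Red spray can, 52 mm across, 170 mm tall, loose. Origin under its centre. Leave it alone.
- tree: Model fir tree on a terracotta foot, 68 mm across, 127 mm tall, loose. Origin under its centre. Leave it alone.
- seam0 (a point): Point 1 of 4 on the seam (the inner corner between the seam wall and the base plate, 120 mm long): on the station at x -40, y 45 mm, 5 mm above the disc. The first point, 15 mm from the orange-pipe end.
- seam1 (a point): Point 2 of 4 on the seam (the inner corner between the seam wall and the base plate, 120 mm long): on the station at x -40, y 15 mm, 5 mm above the disc. 
- seam2 (a point): Point 3 of 4 on the seam (the inner corner between the seam wall and the base plate, 120 mm long): on the station at x -40, y -15 mm, 5 mm above the disc. 
- seam3 (a point): Point 4 of 4 on the seam (the inner corner between the seam wall and the base plate, 120 mm long): on the station at x -40, y -45 mm, 5 mm above the disc. The last point, 15 mm from the far end.
Not all that is in view belongs to the job. Of the things that look like the part that bears pen_tip, the largest one is meant. Of the things that look like the dock, the larger one is meant.

How it is judged:
By the outcome, as a careful person would: the job done as asked, in the order asked, and still so for the second after the job is handed in, with the robot touching nothing.
It also fails if it takes over 72 s, if anything falls off the work surface, if the arm or the gripper's body presses on something with over 40 N, if the wrist force passes 120 N, or if a joint passes its speed limit or range.

## Working session

There is one attempt and no reset: what is moved stays moved. The work goes in short steps, Python scripts to look and compute and a tool call to move; the robot and the scene stay as the last step left them, time stands still between calls to the robot, and variables do not carry over. Pictures are saved under pics/ and viewed, at most 10 in all, crops included, and the job is handed in when it is done.

Besides the shell and the picture viewer there is one more tool, called after "Call:" as name(argument=value, ...), one argument or row to a line, values as JSON. servo_tool: Moves the arm, as the interface text tells. Shift numbers are shares of 0.8 m and turn numbers shares of 45 degrees, none past 1 either way. Its arguments: {"type":"object","properties":{"commands":{"type":"array"},"grip":{"type":"number"},"squeeze":{"type":"number"}},"required":["commands"]}

```bash
ls; mkdir -p pics
python3 - <<'E'
from cell import *
import cv2,numpy as np
print(observe(),grip_depth)
for n in("scene","top"):
    s=snapshot(n);cv2.imwrite(f"pics/{n}0.png",s["image"]);print({k:v for k,v in s.items() if k!="image"})
E
```

```text
pics
{'time': 0.0, 'qpos': array([ 1.16390082e+00,  8.79513334e-02,  1.37222039e+00, -3.62720357e-05,
        1.68360810e+00, -1.03094196e-01]), 'qd': array([ 0.00109621,  0.00028057, -0.00086524, -0.00047336,  0.00036004,
        0.00018185]), 'joint_efforts': array([-4.46331596e-04, -3.40200126e+01, -3.02416384e+01,  7.17980554e-02,
        3.36147076e-02, -2.33344517e-04]), 'ee_pos': array([0.16432937, 0.52430705, 0.20432337]), 'tcp_rot': array([-0.47530474, -3.10490446,  0.00333823]), 'ft_force': array([1.12523053, 0.16221768, 0.10620129]), 'ft_torque': array([ 0.02930991, -0.00888707,  0.00323505]), 'finger_force': 0.0, 'opening': 0.09362994648567088} 0.0188
{'fx': 373.43478055615765, 'fy': 373.43478055615765, 'cx': 319.3724391369244, 'cy': 197.7801913045986, 'k1': 0.017725397472423337, 'xyz': array([ 0.9459786 , -0.41799336,  0.88194243]), 'attitude': array([-2.39182242, -0.86801884,  0.29917151])}
{'fx': 444.41852013356106, 'fy': 444.41852013356106, 'cx': 325.0488958403972, 'cy': 204.86351408563823, 'k1': -0.05052235143434836, 'xyz': array([ 0.44661744, -0.00763231,  1.1401099 ]), 'attitude': array([-2.17778181,  2.14806296, -0.07888921])}
```

View pics/top0.png

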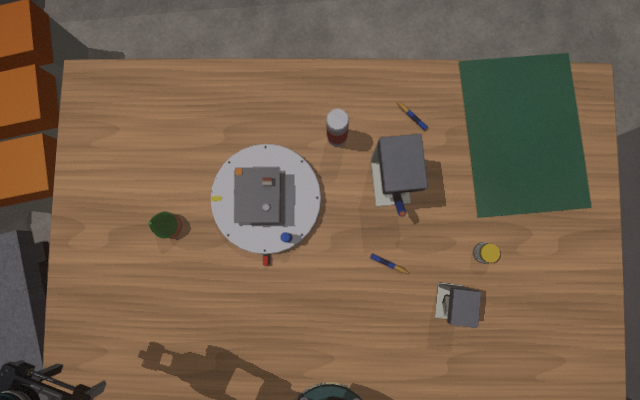

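View pics/scene0.png

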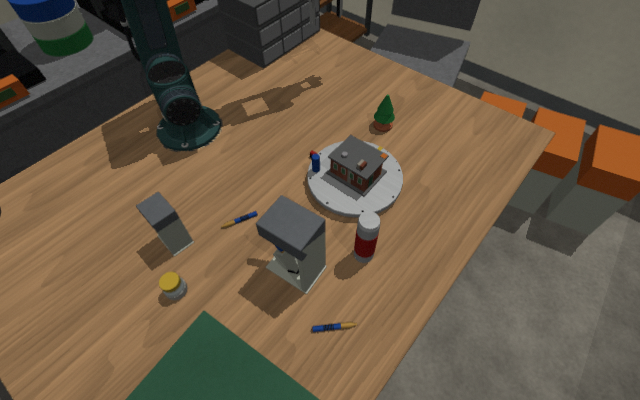

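Turntable at (266,199) in top, yellow mark at (216,198) on its +y side, and red pointer at (266,260) on the -x side. So it starts at about -1.571 and needs two clicks.
- Pen candidates (top): the docked one at (401,205), and loose ones at (413,117) and (389,264).
- Dock candidates (top): (402,165), which is larger, and (460,305).

I choose the docked pen and the larger dock, and will check them in a close crop.

Run:
```python
import cv2
a=cv2.imread("pics/top0.png")[95:285,200:440];cv2.imwrite("pics/topc.png",cv2.resize(a,None,fx=3,fy=3,interpolation=cv2.INTER_CUBIC))
a=cv2.imread("pics/scene0.png")[120:340,215:415];cv2.imwrite("pics/scenec.png",cv2.resize(a,None,fx=2.7,fy=2.7,interpolation=cv2.INTER_CUBIC))
```

```text
(no output)
```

View pics/topc.png

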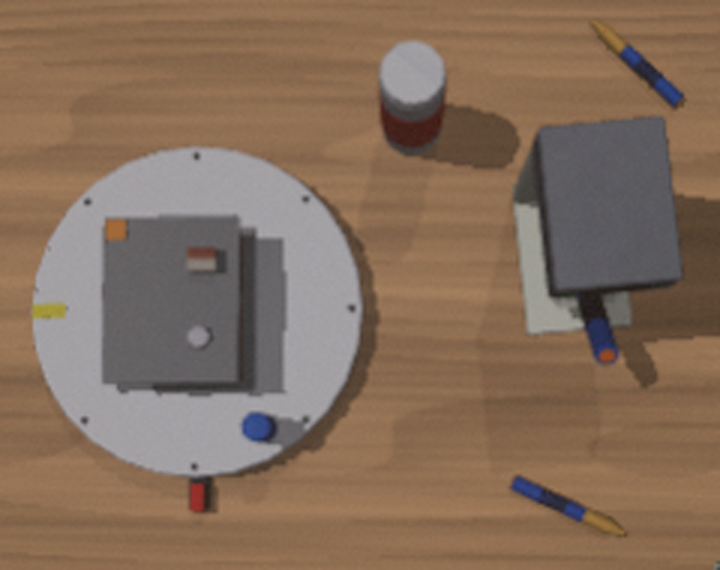

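View pics/scenec.png

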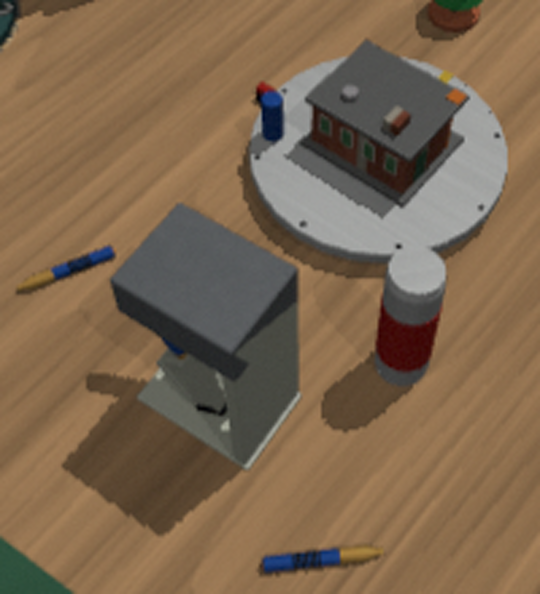

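The crops show the docked pen (thick, orange back end at (607,355) in the top crop) in the big hooded dock. The loose pens are clearly thinner. Now I'll compute positions from these crop pixels.

```bash
cat > h.py <<'E'
import numpy as np,cv2
from scipy.spatial.transform import Rotation as R
C={"scene":dict(f=373.43478,cx=319.37244,cy=197.78019,k=.017725397,p=[.9459786,-.41799336,.88194243],a=[-2.39182242,-.86801884,.29917151]),
"top":dict(f=444.41852,cx=325.0489,cy=204.863514,k=-.05052235,p=[.44661744,-.00763231,1.1401099],a=[-2.17778181,2.14806296,-.07888921])}
def cam(s): return dict(f=s["fx"],cx=s["cx"],cy=s["cy"],k=s["k1"],p=s["xyz"],a=s["attitude"])
def ray(c,u,v):
    d=np.array([(u-c["cx"])/c["f"],(v-c["cy"])/c["f"]]);q=d.copy()
    for _ in range(20): q=d/(1+c["k"]*(q@q))
    return np.array(c["p"]),R.from_rotvec(c["a"]).apply([q[0],q[1],1])
def at_z(c,u,v,z):
    p,d=ray(c,u,v);return p+d*(z-p[2])/d[2]
def proj(c,X):
    X=R.from_rotvec(c["a"]).inv().apply(np.array(X)-c["p"]);q=X[:2]/X[2];q=q*(1+c["k"]*(q@q));return q*c["f"]+[c["cx"],c["cy"]]
def tri(obs):
    A=np.zeros((3,3));b=np.zeros(3)
    for c,u,v in obs:
        p,d=ray(c,u,v);d/=np.linalg.norm(d);M=np.eye(3)-np.outer(d,d);A+=M;b+=M@p
    return np.linalg.solve(A,b)
E
python3 - <<'E'
from h import *
np.set_printoptions(precision=4,suppress=True)
T=C["top"];S=C["scene"]
t=lambda x,y,z:at_z(T,200+(x+.5)/3-.5,95+(y+.5)/3-.5,z)
s=lambda x,y,z:at_z(S,215+(x+.5)/2.7-.5,120+(y+.5)/2.7-.5,z)
for n,p in dict(disc=(197.5,311),L=(33,311),R=(362,311),U=(197,147),D=(197,475),d1=(196,156),d2=(194,466),d3=(88,202),d4=(305,419),d5=(305,199),d6=(85,420),d7=(351,308)).items(): print(n,t(*p,.034))
print("scene disc",s(379,155,.034)); print("pointer",t(199,496,.022))
print("knobtop",t(257,426,.094),s(272,98,.094))
print("patch",t(116,229,.107),s(457,97,.107))
h=[t(*p,.225) for p in((540,127),(664,117),(681,280),(552,290))];print("hood",np.array(h))
print("hood scene",np.array([s(*p,.225) for p in((182,206),(298,271),(240,349),(113,279))]))
print("foot",t(528,332,.006),t(631,324,.006),t(514,203,.006))
print("penback",t(607,355,.14),t(607,355,.16)); print("can",t(413,72,.17));
E
```

```text
disc [0.5655 0.1667 0.034 ]
L [0.5639 0.306  0.034 ]
R [0.5672 0.0288 0.034 ]
U [0.7055 0.1711 0.034 ]
D [0.4289 0.1634 0.034 ]
d1 [0.6977 0.1717 0.034 ]
d2 [0.4363 0.1661 0.034 ]
d3 [0.6573 0.2626 0.034 ]
d4 [0.4766 0.0747 0.034 ]
d5 [0.6616 0.0783 0.034 ]
d6 [0.473  0.2585 0.034 ]
d7 [0.5697 0.038  0.034 ]
scene disc [0.5751 0.163  0.034 ]
pointer [0.4113 0.1631 0.022 ]
knobtop [0.4689 0.1078 0.094 ] [0.4689 0.112  0.094 ]
patch [0.622  0.2216 0.107 ] [0.6228 0.2248 0.107 ]
hood [[ 0.6774 -0.1     0.225 ]
 [ 0.6856 -0.1867  0.225 ]
 [ 0.5707 -0.1975  0.225 ]
 [ 0.5626 -0.1085  0.225 ]]
hood scene [[ 0.568  -0.111   0.225 ]
 [ 0.6796 -0.099   0.225 ]
 [ 0.6899 -0.1779  0.225 ]
 [ 0.5749 -0.1951  0.225 ]]
foot [ 0.5541 -0.1122  0.006 ] [ 0.562 -0.2    0.006] [ 0.6655 -0.0998  0.006 ]
penback [ 0.5248 -0.1592  0.14  ] [ 0.5232 -0.1562  0.16  ]
can [ 0.7322 -0.0109  0.17  ]
```

Results:
- Turntable axis is about (0.567, 0.169), and the knob is at (0.469, 0.110).
- Dock origin is about (0.578, -0.154), yaw about 5.5°.

Next I go above the knob with the fingers tangential. That takes three equal thirds: shift (0.101, -0.138) and turn -44° each.

Call:
servo_tool(
  commands=[
    [0.127,-0.173,0,0,0,-0.975],
    [0.127,-0.173,0,0,0,-0.975],
    [0.127,-0.173,0,0,0,-0.975],
    [0.127,-0.173,0,0,0,-0.975],
    [0.127,-0.173,0,0,0,-0.975],
    [0.127,-0.173,0,0,0,-0.975],
    [0.127,-0.173,0,0,0,-0.975],
  ],
  grip=0.1,
)

```text
time: 0.68
ee_pos: [0.2667, 0.3854, 0.2052]
tcp_rot: [-1.608, -2.699, 0.001]
ft_force: [-1.3, -0.3, 0.3]
opening: 0.0531
finger_force: 0.0
```

Call:
servo_tool(
  commands=[
    [0.127,-0.173,0,0,0,-0.975],
    [0.127,-0.173,0,0,0,-0.975],
    [0.127,-0.173,0,0,0,-0.975],
    [0.127,-0.173,0,0,0,-0.975],
    [0.127,-0.173,0,0,0,-0.975],
    [0.127,-0.173,0,0,0,-0.975],
    [0.127,-0.173,0,0,0,-0.975],
  ],
)

```text
time: 1.27
ee_pos: [0.368, 0.2475, 0.2051]
tcp_rot: [-2.497, -1.907, 0.001]
ft_force: [0.2, 0.7, -0.1]
opening: 0.0515
finger_force: 0.0
```

Call:
servo_tool(
  commands=[
    [0.127,-0.173,0,0,0,-0.975],
    [0.127,-0.173,0,0,0,-0.975],
    [0.127,-0.173,0,0,0,-0.975],
    [0.127,-0.173,0,0,0,-0.975],
    [0.127,-0.173,0,0,0,-0.975],
    [0.127,-0.173,0,0,0,-0.975],
    [0.127,-0.173,0,0,0,-0.975],
    [0.127,-0.173,0,0,0,-0.975],
    [0.127,-0.173,0,0,0,-0.975],
  ],
)

```text
time: 2.02
ee_pos: [0.469, 0.1105, 0.2054]
tcp_rot: [-3.025, -0.848, 0.0]
ft_force: [-0.8, 0.0, -0.2]
opening: 0.0519
finger_force: 0.0
```

Run:
```python
from h import *
from cell import *
np.set_printoptions(precision=4,suppress=True)
s=snapshot("wrist");c=cam(s);im=s["image"];cv2.imwrite("pics/w1.png",im)
h=cv2.cvtColor(im,cv2.COLOR_BGR2HSV);m=cv2.inRange(h,(108,130,40),(130,255,255))
n,l,st,ce=cv2.connectedComponentsWithStats(m)
print(c["p"],R.from_rotvec(c["a"]).as_matrix()[:,2],proj(c,[.469,.110,.094]))
for i in range(1,n):
    if st[i,4]>60: print(st[i],ce[i],at_z(c,*ce[i],.094))
```

```text
[0.5352 0.1527 0.3851] [-0.2302 -0.1398 -0.963 ] [324.2549 200.3222]
[309 176  25  36 703] [321.1081 194.3883] [0.4722 0.1152 0.094 ]
[586 222  26  23 425] [597.9035 232.4682] [ 0.5764 -0.1268  0.094 ]
[596 270  27  15 239] [608.7197 276.1172] [ 0.5487 -0.1696  0.094 ]
```

View pics/w1.png

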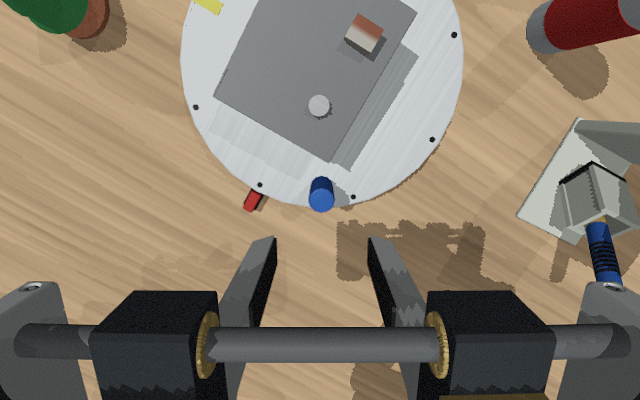

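The wrist view shows the knob at (321,195), centred between the fingers at (265,240) and (380,240). Now descend and close on it.

Call:
servo_tool(
  commands=[
    [0,0.001,-0.187,0,0,0],
    [0,0.001,-0.187,0,0,0],
    [0,0.001,-0.187,0,0,0],
    [0,0.001,-0.187,0,0,0],
    [0,0.001,-0.187,0,0,0],
    [0,0.001,-0.187,0,0,0],
  ],
)

```text
time: 2.57
ee_pos: [0.4681, 0.1109, 0.0551]
tcp_rot: [-3.026, -0.843, 0.005]
ft_force: [1.2, 0.2, 0.3]
opening: 0.0518
finger_force: 0.0
```

Call:
servo_tool(
  commands=[
    [0,0,0,0,0,0],
    [0,0,0,0,0,0],
    [0,0,0,0,0,0],
    [0,0,0,0,0,0],
    [0,0,0,0,0,0],
    [0,0,0,0,0,0],
  ],
  grip=-1,
  squeeze=15,
)

```text
time: 3.07
ee_pos: [0.4704, 0.1107, 0.0575]
tcp_rot: [3.027, 0.839, 0.005]
ft_force: [-0.2, 0.3, 5.2]
opening: 0.0237
finger_force: 15.0
```

Run:
```python
from h import *
r=np.array([-.098,-.058,0])
for a0 in (0,45):
    q=R.from_euler('z',a0,degrees=True).apply(r)
    print([[*np.round((R.from_euler('z',t,degrees=True).apply(q)-q)[:2]/.8,3).tolist(),0,0,0,round(t/45,3)] for t in range(3,46,3)])
```

```text
[[0.004, -0.006, 0, 0, 0, 0.067], [0.008, -0.012, 0, 0, 0, 0.133], [0.013, -0.018, 0, 0, 0, 0.2], [0.018, -0.024, 0, 0, 0, 0.267], [0.023, -0.029, 0, 0, 0, 0.333], [0.028, -0.034, 0, 0, 0, 0.4], [0.034, -0.039, 0, 0, 0, 0.467], [0.04, -0.044, 0, 0, 0, 0.533], [0.046, -0.048, 0, 0, 0, 0.6], [0.053, -0.052, 0, 0, 0, 0.667], [0.059, -0.055, 0, 0, 0, 0.733], [0.066, -0.058, 0, 0, 0, 0.8], [0.073, -0.061, 0, 0, 0, 0.867], [0.08, -0.063, 0, 0, 0, 0.933], [0.087, -0.065, 0, 0, 0, 1.0]]
[[0.007, -0.002, 0, 0, 0, 0.067], [0.015, -0.003, 0, 0, 0, 0.133], [0.022, -0.004, 0, 0, 0, 0.2], [0.029, -0.004, 0, 0, 0, 0.267], [0.037, -0.004, 0, 0, 0, 0.333], [0.044, -0.004, 0, 0, 0, 0.4], [0.052, -0.004, 0, 0, 0, 0.467], [0.059, -0.002, 0, 0, 0, 0.533], [0.066, -0.001, 0, 0, 0, 0.6], [0.074, 0.001, 0, 0, 0, 0.667], [0.081, 0.003, 0, 0, 0, 0.733], [0.088, 0.006, 0, 0, 0, 0.8], [0.095, 0.008, 0, 0, 0, 0.867], [0.101, 0.012, 0, 0, 0, 0.933], [0.108, 0.015, 0, 0, 0, 1.0]]
```

Call:
servo_tool(
  commands=[
    [0.004,-0.006,0,0,0,0.067],
    [0.008,-0.012,0,0,0,0.133],
    [0.013,-0.018,0,0,0,0.2],
    [0.018,-0.024,0,0,0,0.267],
    [0.023,-0.029,0,0,0,0.333],
    [0.028,-0.034,0,0,0,0.4],
    [0.034,-0.039,0,0,0,0.467],
    [0.04,-0.044,0,0,0,0.533],
    [0.046,-0.048,0,0,0,0.6],
    [0.053,-0.052,0,0,0,0.667],
    [0.059,-0.055,0,0,0,0.733],
    [0.066,-0.058,0,0,0,0.8],
    [0.073,-0.061,0,0,0,0.867],
    [0.08,-0.063,0,0,0,0.933],
    [0.087,-0.065,0,0,0,1.0],
  ],
)

```text
time: 4.32
ee_pos: [0.5403, 0.0603, 0.0575]
tcp_rot: [-2.472, -1.936, -0.007]
ft_force: [-0.5, 4.7, 5.9]
opening: 0.0236
finger_force: 15.0
```

Call:
servo_tool(
  commands=[
    [0.007,-0.002,0,0,0,0.067],
    [0.015,-0.003,0,0,0,0.133],
    [0.022,-0.004,0,0,0,0.2],
    [0.029,-0.004,0,0,0,0.267],
    [0.037,-0.004,0,0,0,0.333],
    [0.044,-0.004,0,0,0,0.4],
    [0.052,-0.004,0,0,0,0.467],
    [0.059,-0.002,0,0,0,0.533],
    [0.066,-0.001,0,0,0,0.6],
    [0.074,0.001,0,0,0,0.667],
    [0.081,0.003,0,0,0,0.733],
    [0.088,0.006,0,0,0,0.8],
    [0.095,0.008,0,0,0,0.867],
    [0.101,0.012,0,0,0,0.933],
    [0.108,0.015,0,0,0,1.0],
    [0.108,0.015,0,0,0,1.0],
    [0.108,0.015,0,0,0,1.0],
  ],
)

```text
time: 5.73
ee_pos: [0.6251, 0.0734, 0.0575]
tcp_rot: [-1.544, -2.733, -0.006]
ft_force: [-3.8, 5.6, 7.2]
opening: 0.0238
finger_force: 15.0
```

Call:
servo_tool(
  commands=[
    [0,0,0,0,0,0],
    [0,0,0,0,0,0],
    [0,0,0,0,0,0],
    [0,0,0,0,0,0],
  ],
  grip=0.1,
)

```text
time: 6.07
ee_pos: [0.6251, 0.0699, 0.0553]
tcp_rot: [-1.548, -2.733, 0.001]
ft_force: [0.5, -1.1, 0.4]
opening: 0.0468
finger_force: 0.0
```

Call:
servo_tool(
  commands=[
    [0,0,0.19,0,0,0],
    [0,0,0.19,0,0,0],
    [0,0,0.19,0,0,0],
    [0,0,0.19,0,0,0],
    [0,0,0.19,0,0,0],
  ],
)

```text
time: 6.48
ee_pos: [0.6287, 0.0701, 0.2171]
tcp_rot: [1.542, 2.722, 0.012]
ft_force: [0.8, -0.7, -0.2]
opening: 0.0516
finger_force: 0.0
```

Run:
```python
from h import *
from cell import *
np.set_printoptions(precision=4,suppress=True)
W=snapshot("wrist");T=snapshot("top");c=cam(W)
cv2.imwrite("pics/w2.png",W["image"])
t=T["image"];cv2.imwrite("pics/t2.png",t)
h=cv2.cvtColor(t,cv2.COLOR_BGR2HSV);m=cv2.inRange(h,(24,120,100),(34,255,255))
n,l,st,ce=cv2.connectedComponentsWithStats(m)
for i in range(1,n):
    if st[i,4]>8: print(st[i],ce[i],at_z(C["top"],*ce[i],.034))
out=np.hstack([cv2.resize(t[130:290,190:350],(400,400),interpolation=cv2.INTER_CUBIC),cv2.resize(W["image"],(640,400))[:,100:500]])
cv2.imwrite("pics/c2.png",out);print(c["p"],c["a"])
```

```text
[481 245  18  17 156] [488.2051 253.2372] [ 0.4359 -0.3889  0.034 ]
[0.5855 0.1386 0.3961] [2.77   0.764  0.1236]
```

View pics/c2.png

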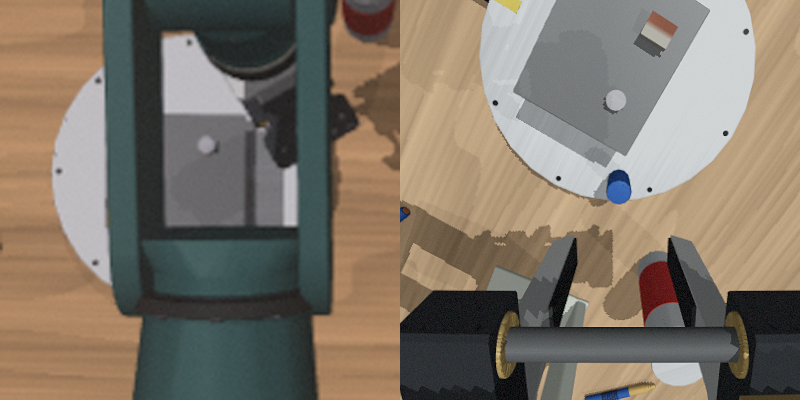

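Run:
```python
from h import *
np.set_printoptions(precision=4,suppress=True)
c=dict(C["top"]);from cell import *
W=snapshot("wrist");c=cam(W);im=W["image"]
h=cv2.cvtColor(im,cv2.COLOR_BGR2HSV)
for nm,lo,hi,z in(("y",(22,120,80),(36,255,255),.034),("r",(0,150,80),(6,255,255),.022),("knob",(108,130,120),(130,255,255),.094)):
    n,l,st,ce=cv2.connectedComponentsWithStats(cv2.inRange(h,lo,hi))
    for i in range(1,n):
        if st[i,4]>40: print(nm,st[i],ce[i],at_z(c,*ce[i],z))
# dark dots
for p in((95,103),):pass
for u,v in((495,103),(558,178),(649,189),(725,133),(746,31)):
    X=at_z(c,u-300,v,.034);d=X-[.567,.1687,.034];print(X,np.hypot(*d[:2]),np.degrees(np.arctan2(d[1],d[0])))
```

```text
y [196   0  28  14 201] [212.5871   4.3881] [0.4466 0.1686 0.034 ]
r [ 343  267   37   60 1128] [358.4973 293.9282] [ 0.736  -0.0251  0.022 ]
knob [310 184  25  24 459] [322.1874 195.7429] [0.6246 0.0741 0.094 ]
knob [ 88 216  16  13  43] [ 95.3256 221.4419] [ 0.4551 -0.0562  0.094 ]
[0.4719 0.078  0.034 ] 0.13135416090773525 -136.36002727654065
[0.5637 0.0425 0.034 ] 0.12620509679148526 -91.51330374900371
[0.6535 0.0823 0.034 ] 0.12231627819021237 -44.966072071071544
[0.6895 0.1733 0.034 ] 0.12254784758469835 2.1281064144099378
[0.6507 0.2638 0.034 ] 0.12672877098399798 48.64000189941822
```

The wrist view agrees: the yellow mark is at the red pointer, top left at (510,0), and the knob is at (0.625, 0.074) as expected. I'll verify precisely once the arm is clear. Now I compute the pre-dock pose.

```bash
cat >> h.py <<'E'
def tilt(deg,yaw):  # tool z tilted deg from down towards heading yaw; tool y at yaw+90
    a,y=np.radians(deg),np.radians(yaw)
    z=np.array([np.sin(a)*np.cos(y),np.sin(a)*np.sin(y),-np.cos(a)]);yy=np.array([-np.sin(y),np.cos(y),0])
    return R.from_matrix(np.c_[np.cross(yy,z),yy,z])
def go(o,P,Rt):
    return (np.array(P)-o["ee_pos"])/.8,(Rt*R.from_rotvec(o["tcp_rot"]).inv()).as_rotvec()/(np.pi/4)
E
python3 - <<'E'
from h import *
from cell import *
np.set_printoptions(precision=3,suppress=True)
o=observe();print(o["ee_pos"],o["qpos"])
s,w=go(o,[.44,-.10,.25],tilt(40,5.5));print(s,w,w/2,w/3)
E
```

```text
[0.625 0.07  0.207] [ 0.022  0.265  1.162 -0.     1.715 -0.518]
[-0.231 -0.213  0.054] [-0.421 -0.837  1.374] [-0.21  -0.418  0.687] [-0.14  -0.279  0.458]
```

Call:
servo_tool(
  commands=[
    [-0.1,-0.02,0.054,-0.07,-0.139,0.229],
    [-0.231,-0.06,0.054,-0.21,-0.418,0.687],
    [-0.231,-0.06,0.054,-0.21,-0.418,0.687],
    [-0.231,-0.06,0.054,-0.21,-0.418,0.687],
    [-0.231,-0.06,0.054,-0.21,-0.418,0.687],
    [-0.231,-0.06,0.054,-0.21,-0.418,0.687],
    [-0.231,-0.06,0.054,-0.21,-0.418,0.687],
  ],
  grip=1,
)

```text
time: 7.22
ee_pos: [0.4372, 0.0222, 0.2492]
tcp_rot: [0.667, 2.698, 0.025]
ft_force: [0.6, -0.7, -0.9]
opening: 0.093
finger_force: 0.0
```

Call:
servo_tool(
  commands=[
    [0,-0.153,0,-0.21,-0.418,0.687],
    [0,-0.153,0,-0.21,-0.418,0.687],
    [0,-0.153,0,-0.21,-0.418,0.687],
    [0,-0.153,0,-0.21,-0.418,0.687],
    [0,-0.153,0,-0.21,-0.418,0.687],
    [0,-0.153,0,-0.21,-0.418,0.687],
    [0,-0.153,0,-0.21,-0.418,0.687],
    [0,-0.153,0,-0.21,-0.418,0.687],
    [0,-0.153,0,-0.21,-0.418,0.687],
  ],
)

```text
time: 7.97
ee_pos: [0.4401, -0.1013, 0.2483]
tcp_rot: [-0.109, 2.447, 0.049]
ft_force: [0.1, -0.9, 0.6]
opening: 0.0938
finger_force: 0.0
```

Run:
```python
from h import *
from cell import *
np.set_printoptions(precision=3,suppress=True)
o=observe();print(o["ee_pos"],o["qpos"],go(o,[.486,-.162,.19],tilt(40,5.5)))
w=snapshot("wrist");t=snapshot("top")
a=t["image"]
cv2.imwrite("pics/w3.png",w["image"]);cv2.imwrite("pics/t3.png",a)
print({k:v for k,v in w.items() if k!="image"})
b=cv2.resize(a[140:280,190:345],None,fx=2.5,fy=2.5,interpolation=cv2.INTER_CUBIC)
print(b.shape)
W=w["image"]; out=np.zeros((600,800,3),np.uint8); out[:350,:387]=b; 
out[:350,400:800]=cv2.resize(W[:,:],(400,250),interpolation=cv2.INTER_AREA)[:350] if 0 else out[:350,400:800]
out[350:600,400:800]=cv2.resize(W,(400,250),interpolation=cv2.INTER_AREA)
cv2.imwrite("pics/c3.png",out)
```

```text
[ 0.44  -0.101  0.248] [-0.746 -0.635  1.999  0.517  1.311 -2.42 ] (array([ 0.057, -0.076, -0.073]), array([-0.008, -0.007,  0.006]))
{'fx': 338.32142044885404, 'fy': 338.32142044885404, 'cx': 321.843210939906, 'cy': 203.15656643698904, 'k1': -0.03957904817764517, 'xyz': array([ 0.266, -0.116,  0.337]), 'attitude': array([1.581, 1.727, 0.908])}
(350, 388, 3)Traceback (most recent call last):
  File "<stdin>", line 11, in <module>
ValueError: could not broadcast input array from shape (350,388,3) into shape (350,387,3)
```

View pics/w3.png

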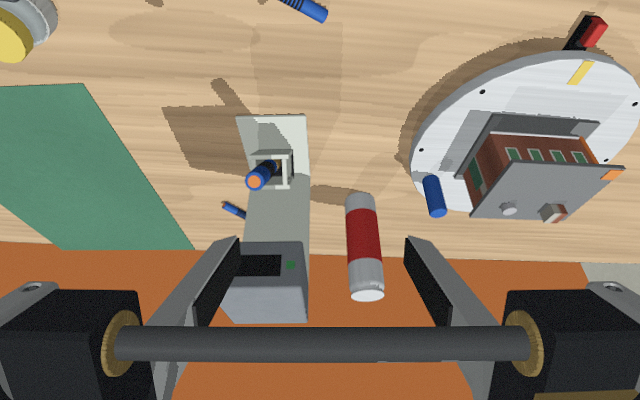

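The wrist view shows the pen's orange back end at (255,181) and the dock mouth at (270,165). The disc's yellow mark is next to the red pointer at (580,70). Joint 6 is near its limit, so I flip the tool a half turn about its own axis.

Call:
servo_tool(
  commands=[
    [0,0,0,0.64,0.062,-0.766],
    [0,0,0,0.64,0.062,-0.766],
    [0,0,0,0.64,0.062,-0.766],
    [0,0,0,0.64,0.062,-0.766],
    [0,0,0,0.64,0.062,-0.766],
    [0,0,0,0.64,0.062,-0.766],
    [0,0,0,0.64,0.062,-0.766],
  ],
)

```text
time: 8.65
ee_pos: [0.4414, -0.0989, 0.2516]
tcp_rot: [0.843, 2.337, 0.391]
ft_force: [-0.3, 0.7, 0.4]
opening: 0.0943
finger_force: 0.0
```

Call:
servo_tool(
  commands=[
    [0,0,0,0.64,0.062,-0.766],
    [0,0,0,0.64,0.062,-0.766],
    [0,0,0,0.64,0.062,-0.766],
    [0,0,0,0.64,0.062,-0.766],
    [0,0,0,0.64,0.062,-0.766],
    [0,0,0,0.64,0.062,-0.766],
    [0,0,0,0.64,0.062,-0.766],
  ],
)

```text
time: 9.23
ee_pos: [0.4414, -0.0989, 0.2516]
tcp_rot: [1.742, 1.912, 0.701]
ft_force: [0.3, -0.0, 0.1]
opening: 0.094
finger_force: 0.0
```

Call:
servo_tool(
  commands=[
    [0,0,0,0.64,0.062,-0.766],
    [0,0,0,0.64,0.062,-0.766],
    [0,0,0,0.64,0.062,-0.766],
    [0,0,0,0.64,0.062,-0.766],
    [0,0,0,0.64,0.062,-0.766],
    [0,0,0,0.64,0.062,-0.766],
    [0,0,0,0.64,0.062,-0.766],
  ],
)

```text
time: 9.82
ee_pos: [0.4414, -0.099, 0.2516]
tcp_rot: [2.493, 1.171, 0.946]
ft_force: [-1.3, -1.1, -1.1]
opening: 0.0936
finger_force: 0.0
```

Call:
servo_tool(
  commands=[
    [0,0,0,0.64,0.062,-0.766],
    [0,0,0,0.64,0.062,-0.766],
    [0,0,0,0.64,0.062,-0.766],
    [0,0,0,0.64,0.062,-0.766],
    [0,0,0,0.64,0.062,-0.766],
    [0,0,0,0.64,0.062,-0.766],
    [0,0,0,0.64,0.062,-0.766],
    [0,0,0,0.64,0.062,-0.766],
    [0,0,0,0.64,0.062,-0.766],
  ],
)

```text
time: 10.57
ee_pos: [0.4412, -0.0991, 0.2515]
tcp_rot: [-2.918, -0.144, -1.063]
ft_force: [0.5, 0.8, -0.4]
opening: 0.0943
finger_force: 0.0
```

Run:
```python
from h import *
from cell import *
np.set_printoptions(precision=4,suppress=True)
o=observe();print(o["ee_pos"],o["qpos"],R.from_rotvec(o["tcp_rot"]).as_matrix())
W3=dict(f=338.3214,cx=321.8432,cy=203.1566,k=-.039579,p=[.266,-.116,.337],a=[1.581,1.727,.908])
X=tri([(W3,255,181),(C["top"],200+607.5/3-.5,95+355.5/3-.5)]);print(X,proj(W3,X),proj(C["top"],X))
w=snapshot("wrist");t=snapshot("top");s=snapshot("scene")
for n,i in(("w4",w),("t4",t),("s4",s)): cv2.imwrite(f"pics/{n}.png",i["image"])
c=cam(w);print(c)
# dark dots on disc, top view
g=t["image"][145:260,205:330]
out=np.zeros((600,800,3),np.uint8)
out[:345,:375]=cv2.resize(g,None,fx=3,fy=3,interpolation=cv2.INTER_CUBIC)
out[350:600,:400]=cv2.resize(w["image"],(400,250),interpolation=cv2.INTER_AREA)
out[:420,400:800]=cv2.resize(s["image"][120:225,300:400+0],(400,420),interpolation=cv2.INTER_CUBIC)
cv2.imwrite("pics/c4.png",out)
```

```text
[ 0.4412 -0.0991  0.2515] [-0.7392 -0.6398  1.9976  0.5168  1.3085  0.7197] [[ 0.7621  0.098   0.64  ]
 [ 0.0757 -0.9952  0.0624]
 [ 0.643   0.0009 -0.7659]]
[ 0.5253 -0.1579  0.1335] [252.5669 181.102 ] [400.9711 212.9627]
{'f': 338.32142044885404, 'cx': 321.843210939906, 'cy': 203.15656643698904, 'k': -0.03957904817764517, 'p': array([ 0.3855, -0.1028,  0.4393]), 'a': array([-2.0737,  1.8791, -0.4079])}
```

View pics/c4.png

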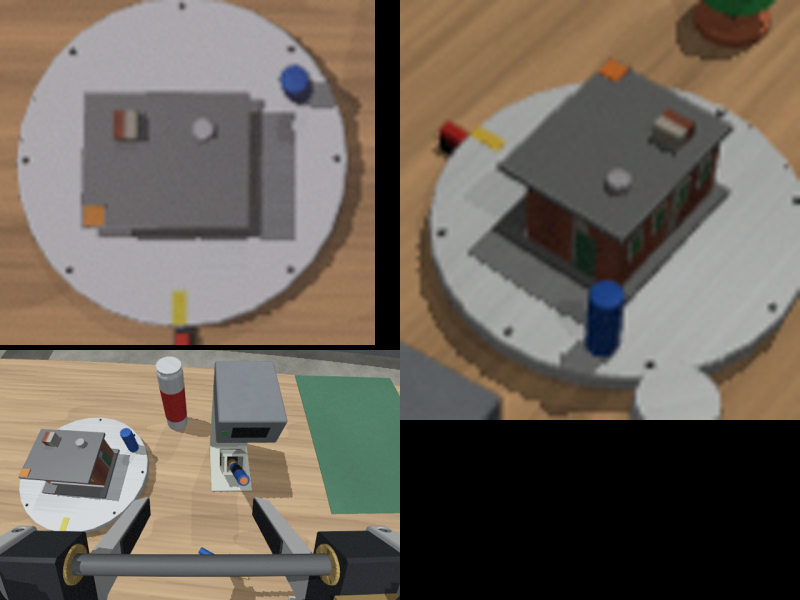

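The turntable's yellow mark sits at the pointer (crop (180,305)), so it is clicked in. Now I compute the exact pen end and disc centre from both fixed cameras and the wrist.

```bash
cat > fit.py <<'E'
from h import *
from scipy.optimize import least_squares
np.set_printoptions(precision=4,suppress=True)
T=[(182,6),(291,48),(337,158),(291,269),(69,269),(25,160),(73,50)];Ta=[0,-45,-90,-135,135,90,45]
T=[(205+(x+.5)/3-.5,145+(y+.5)/3-.5) for x,y in T]
S=[(441,232),(508,331),(650,365),(773,308),(797,200),(720,112)];Sa=[-135,-90,-45-45+45,0,0,0]
S=[(300+(x-399.5)/4-.5,120+(y+.5)/4-.5) for x,y in S]
for n,P in(("top",T),("scene",S)):
    X=np.array([at_z(C[n],*p,.034) for p in P])[:,:2]
    f=least_squares(lambda p:np.hypot(*(X-p[:2]).T)-p[2],[.567,.169,.131]);d=X-f.x[:2]
    print(n,f.x,f.fun*1e3,np.degrees(np.arctan2(d[:,1],d[:,0])))
E
python3 fit.py
python3 - <<'E'
from h import *
np.set_printoptions(precision=4,suppress=True)
def orange(f,box,lo=(3,120,80),hi=(18,255,255)):
    im=cv2.imread(f);x,y,X,Y=box;h=cv2.cvtColor(im,cv2.COLOR_BGR2HSV)[y:Y,x:X]
    n,l,st,ce=cv2.connectedComponentsWithStats(cv2.inRange(h,lo,hi))
    i=1+np.argmax(st[1:,4]);print(f,st[i]+[x,y,0,0,0],ce[i]+[x,y]);return ce[i]+[x,y]
W4=dict(f=338.32142,cx=321.84321,cy=203.156566,k=-.039579,p=[.3855,-.1028,.4393],a=[-2.0737,1.8791,-.4079])
W3=dict(W4,p=[.266,-.116,.337],a=[1.581,1.727,.908])
a=orange("pics/w4.png",(365,185,415,235));b=orange("pics/t4.png",(390,200,415,225));d=orange("pics/w3.png",(240,165,275,195))
for obs in([(W4,*a),(C["top"],*b)],[(W4,*a),(W3,*d)],[(W3,*d),(C["top"],*b)],[(W4,*a),(W3,*d),(C["top"],*b)]):
    X=tri(obs);print(X,[proj(c,X)-[u,v] for c,u,v in obs])
E
```

```text
top [0.5674 0.1684 0.1311] [-0.8195  0.3665  0.1129  0.0178 -0.5149  0.5407  0.2965] [   1.0764  -43.7199  -89.0289 -133.8631  135.8193   91.1621   45.819 ]
scene [0.5666 0.1726 0.1317] [ 0.0994 -0.1654 -0.0489  0.339  -0.3317  0.1076] [-134.0775  -89.1596  -44.1761    0.6365   46.199    91.4407]
pics/w4.png [385 204  11  11 100] [389.93 208.72]
pics/t4.png [400 212   5   4  15] [401.9333 213.4   ]
pics/w3.png [248 176  12  11 108] [253.7778 181.1204]
[ 0.5245 -0.1587  0.1329] [array([1.4825, 0.138 ]), array([-0.6444, -0.0449])]
[ 0.5236 -0.1567  0.1349] [array([-0.2165, -0.0104]), array([-0.2223,  0.0132])]
[ 0.5243 -0.1582  0.1345] [array([-1.7686,  0.0683]), array([-0.7448, -0.0307])]
[ 0.5242 -0.1578  0.1343] [array([ 0.8713, -0.2295]), array([-1.3377, -0.0957]), array([-0.9323,  0.0354])]
```

Call:
servo_tool(
  commands=[
    [0.063,-0.076,-0.098,0,0,0],
    [0.063,-0.076,-0.098,0,0,0],
    [0.063,-0.076,-0.098,0,0,0],
    [0.063,-0.076,-0.098,0,0,0],
    [0.063,-0.076,-0.098,0,0,0],
    [0.063,-0.076,-0.098,0,0,0],
  ],
  grip=0.3,
)

```text
time: 11.22
ee_pos: [0.4912, -0.1606, 0.1738]
tcp_rot: [-2.918, -0.141, -1.065]
ft_force: [-1.0, -0.2, 0.5]
opening: 0.0616
finger_force: 0.0
```

Run:
```python
from h import *
from cell import *
np.set_printoptions(precision=4,suppress=True)
o=observe();Rm=R.from_rotvec(o["tcp_rot"]);print(o["ee_pos"],o["qpos"])
w=snapshot("wrist");c=cam(w);cv2.imwrite("pics/w5.png",w["image"])
p0=[.5238,-.157,.1345];e=proj(c,p0);print(e)
h=cv2.cvtColor(w["image"],cv2.COLOR_BGR2HSV);m=cv2.inRange(h,(3,120,80),(18,255,255))
n,l,st,ce=cv2.connectedComponentsWithStats(m)
for i in range(1,n):
    if 40<st[i,4]<1500 and np.hypot(*(ce[i]-e))<60:
        W4=dict(f=338.32142,cx=321.84321,cy=203.156566,k=-.039579,p=[.3855,-.1028,.4393],a=[-2.0737,1.8791,-.4079])
        W3=dict(W4,p=[.266,-.116,.337],a=[1.581,1.727,.908])
        X=tri([(c,*ce[i]),(W3,253.8,181.1),(W4,389.93,208.72)]);print(st[i],ce[i],X,"tool",Rm.inv().apply(X-o["ee_pos"]))
m=cv2.inRange(h,(108,130,40),(130,255,255))
n,l,st,ce=cv2.connectedComponentsWithStats(m)
for i in range(1,n):
    if st[i,4]>60: print("blue",st[i],ce[i])
a=np.array([-.640,-.062,.766]);
for d in(0,.03,.055,.08): print(d,proj(c,np.array(p0)-d*a))
```

```text
[ 0.4912 -0.1606  0.1738] [-0.7758 -0.4057  2.0215  0.5838  1.1052  0.5438]
[323.3914 221.5873]
[315 214  16  16 194] [322.9381 221.3866] [ 0.5238 -0.1567  0.1347] tool [-0.0001 -0.0008  0.0511]
blue [  93  114   49   48 1144] [116.8278 136.7972]
blue [313 182  18  10  74] [321.3649 185.527 ]
blue [311 195  25  38 532] [322.468  210.3045]
blue [248 363  29  17 284] [262.8768 368.7606]
blue [277 373  12  15  67] [282.5522 380.0299]
blue [286 379  26  21 306] [299.0131 390.5654]
0 [323.3914 221.5873]
0.03 [323.1664 209.6654]
0.055 [323.0124 201.5047]
0.08 [322.8814 194.5705]
```

Call:
servo_tool(
  commands=[
    [0.02,0.002,-0.024,0,0,0],
    [0.04,0.005,-0.048,0,0,0],
    [0.06,0.007,-0.072,0,0,0],
    [0.08,0.009,-0.096,0,0,0],
    [0.1,0.011,-0.12,0,0,0],
    [0.1,0.011,-0.12,0,0,0],
    [0.1,0.011,-0.12,0,0,0],
  ],
)

```text
time: 11.85
ee_pos: [0.5711, -0.1511, 0.0775]
tcp_rot: [-2.918, -0.142, -1.064]
ft_force: [-0.4, -0.6, 0.0]
opening: 0.0609
finger_force: 0.0
```

Call:
servo_tool(
  commands=[
    [0,0,0,0,0,0],
    [0,0,0,0,0,0],
    [0,0,0,0,0,0],
    [0,0,0,0,0,0],
    [0,0,0,0,0,0],
    [0,0,0,0,0,0],
    [0,0,0,0,0,0],
  ],
  grip=-1,
  squeeze=30,
)

```text
time: 12.43
ee_pos: [0.5709, -0.1522, 0.077]
tcp_rot: [-2.919, -0.14, -1.064]
ft_force: [-0.7, -0.6, 2.5]
opening: 0.0192
finger_force: 30.0
```

Call:
servo_tool(
  commands=[
    [-0.016,-0.002,0.019,0,0,0],
    [-0.032,-0.003,0.038,0,0,0],
    [-0.048,-0.005,0.057,0,0,0],
    [-0.064,-0.006,0.077,0,0,0],
    [-0.08,-0.008,0.096,0,0,0],
    [-0.1,-0.01,0.12,0,0,0],
    [-0.12,-0.012,0.144,0,0,0],
    [-0.152,-0.015,0.182,0,0,0],
    [-0.152,-0.015,0.182,0,0,0],
    [-0.152,-0.015,0.182,0,0,0],
  ],
)

```text
time: 13.27
ee_pos: [0.4491, -0.1653, 0.224]
tcp_rot: [-2.922, -0.139, -1.068]
ft_force: [0.3, -0.3, -2.7]
opening: 0.0194
finger_force: 30.0
```

```bash
cat >> h.py <<'E'
def tf(deg,yaw): return tilt(deg,yaw)*R.from_euler('z',180,degrees=True)
def tcp(tip,deg,yaw,L=.072): return np.array(tip)-L*tf(deg,yaw).as_matrix()[:,2]
E
python3 - <<'E'
from h import *
from cell import *
np.set_printoptions(precision=4,suppress=True)
o=observe();print(o["ee_pos"],o["qpos"],o["opening"],o["ft_force"])
print(tcp([.48,.215,.165],45,1),*go(o,tcp([.48,.215,.165],45,1),tf(45,1)))
E
```

```text
[ 0.4491 -0.1653  0.224 ] [-0.887  -0.5179  1.9895  0.5903  1.2828  0.5306] 0.019392378880866038 [ 0.2565 -0.2789 -2.6811]
[0.4291 0.2141 0.2159] [-0.025   0.4742 -0.0101] [ 0.0113 -0.1076 -0.0963]
```

Call:
servo_tool(
  commands=[
    [-0.025,0.1,-0.01,0.011,-0.108,-0.096],
    [-0.025,0.2,-0.01,0.011,-0.108,-0.096],
    [-0.025,0.25,-0.01,0.011,-0.108,-0.096],
    [-0.025,0.29,-0.01,0.011,-0.108,-0.096],
    [-0.025,0.33,-0.01,0.011,-0.108,-0.096],
    [-0.025,0.37,-0.01,0.011,-0.108,-0.096],
    [-0.025,0.41,-0.01,0.011,-0.108,-0.096],
    [-0.025,0.45,-0.01,0.011,-0.108,-0.096],
    [-0.025,0.474,-0.01,0.011,-0.108,-0.096],
    [-0.025,0.474,-0.01,0.011,-0.108,-0.096],
    [-0.025,0.474,-0.01,0.011,-0.108,-0.096],
    [-0.025,0.474,-0.01,0.011,-0.108,-0.096],
  ],
)

```text
time: 14.27
ee_pos: [0.4258, 0.2246, 0.2104]
tcp_rot: [-2.891, -0.053, -1.185]
ft_force: [-0.4, -0.5, -1.2]
opening: 0.0194
finger_force: 30.0
```

Run:
```python
from h import *
from cell import *
np.set_printoptions(precision=4,suppress=True)
o=observe();print(o["ee_pos"],o["qpos"],o["opening"],o["ft_force"])
print(*go(o,tcp([.48,.215,.08],45,1),tf(45,1)))
```

```text
[0.4258 0.2246 0.2104] [ 0.6696 -0.5365  2.0628 -0.5109  1.006   2.3444] 0.01935403478530927 [-0.3621 -0.472  -1.2226]
[ 0.0041 -0.0131 -0.0993] [-0.0032 -0.0095 -0.0258]
```

Call:
servo_tool(
  commands=[
    [0.004,-0.013,-0.03,-0.003,-0.01,-0.026],
    [0.004,-0.013,-0.06,-0.003,-0.01,-0.026],
    [0.004,-0.013,-0.09,-0.003,-0.01,-0.026],
    [0.004,-0.013,-0.099,-0.003,-0.01,-0.026],
    [0.004,-0.013,-0.099,-0.003,-0.01,-0.026],
    [0.004,-0.013,-0.099,-0.003,-0.01,-0.026],
  ],
)

```text
time: 14.77
ee_pos: [0.4323, 0.2048, 0.1342]
tcp_rot: [2.899, 0.001, 1.209]
ft_force: [0.5, -1.0, -1.7]
opening: 0.0194
finger_force: 30.0
```

Run:
```python
from h import *
from cell import *
np.set_printoptions(precision=4,suppress=True)
o=observe();print(o["ee_pos"],o["qpos"],o["ft_force"])
Z=R.from_rotvec(o["tcp_rot"]).as_matrix()[:,2];tip=o["ee_pos"]+.072*Z
w=snapshot("wrist");t=snapshot("top");s=snapshot("scene")
for n,i in(("w6",w),("t6",t),("s6",s)): cv2.imwrite(f"pics/{n}.png",i["image"])
c=cam(w);np.save("w6.npy",c,allow_pickle=True);print(c,"tip",tip,proj(c,tip),[proj(cam(x),tip) for x in(t,s)])
ax=np.array([.567,.170]);q=R.from_euler('z',1,degrees=True)
for y in(60,45,-45,-60): print("seam",y,proj(c,q.apply([-.04,y/1e3,.039])+[*ax,0]),"eave",proj(c,q.apply([-.062,y/1e3*1.1,.101])+[*ax,0]))
cv2.imwrite("pics/w6b.png",cv2.resize(w["image"][60:310,160:520],None,fx=2.2,fy=2.2,interpolation=cv2.INTER_CUBIC))
```

```text
[0.4323 0.2048 0.1342] [ 0.6335 -0.4939  2.1996 -0.5959  0.8472  2.4691] [ 0.5161 -0.9538 -1.7486]
{'f': 338.32142044885404, 'cx': 321.843210939906, 'cy': 203.15656643698904, 'k': -0.03957904817764517, 'p': array([0.3594, 0.2065, 0.3162]), 'a': array([-1.9315,  1.9301, -0.5126])} tip [0.4835 0.2048 0.0836] [323.7589 212.6049] [array([245.517 , 230.0252]), array([339.7387, 142.5348])]
seam 60 [297.6964 195.3125] eave [284.402  178.3068]
seam 45 [313.3933 195.0921] eave [305.9894 178.0062]
seam -45 [407.0935 193.8056] eave [434.5543 176.3864]
seam -60 [422.5563 193.5981] eave [455.6309 176.1494]
```

View pics/w6b.png

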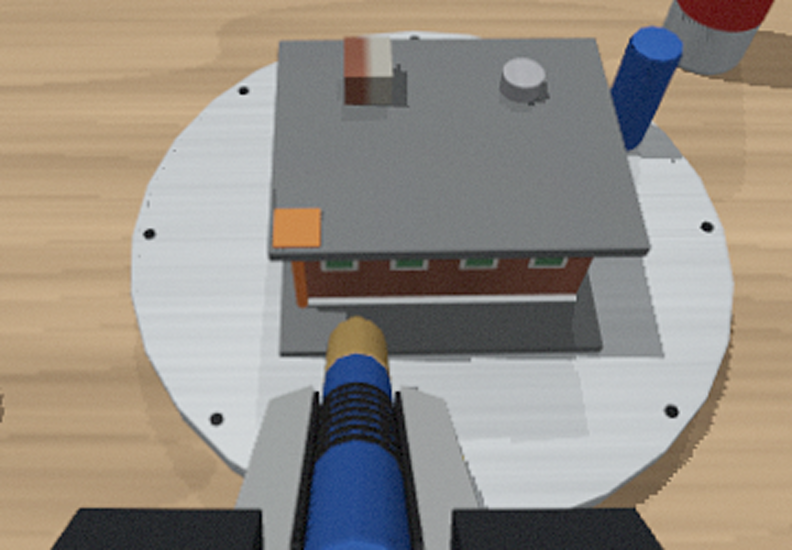

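The pen nose is at (357,330) in the crop. The white seam bead is visible under the eave from (308,302) to (576,298). I now compare with predictions to correct for the offset and any pen tilt in the grasp.

```bash
cat > chk.py <<'E'
from h import *
import sys
np.set_printoptions(precision=4,suppress=True)
c=np.load("w6.npy",allow_pickle=True).item();im=cv2.imread("pics/w6.png")
cr=lambda x,y:(160+(x+.5)/2.2-.5,60+(y+.5)/2.2-.5)
# bead: bright rows in columns
g=im.astype(float).min(2)
for u in range(302,422,12):
    col=g[188:203,u];k=np.arange(188,203);w=np.clip(col-95,0,None);print(u,round((w*k).sum()/max(w.sum(),1),2),col.max(),at_z(c,u,(w*k).sum()/max(w.sum(),1),.039)[:2],end=" | ")
print()
for p in((308,302),(576,298)): print(cr(*p),at_z(c,*cr(*p),.039))
for p in((281,353),(600,348)): print("plate",cr(*p),at_z(c,*cr(*p),.039))
print("eave low",at_z(c,*cr(270,256),.101),at_z(c,*cr(649,249),.101))
P=np.array([.4323,.2048,.1342]);M=R.from_rotvec([2.899,.001,1.209]).as_matrix()
for s in(0,.004,.01,.02,.03,.055,.076):
    A=P+(.076-s)*M[:,2]
    for sg in(1,): print(s,proj(c,A),"upper sil",proj(c,A+.01*M[:,0]),proj(c,A-.01*M[:,0]),"lat",proj(c,A+.01*M[:,1]))
print("apex",cr(357,317),"boundary top",cr(357,355),"sides",cr(326,365),cr(390,365))
E
python3 chk.py
```

```text
302 197.43 180.0 [0.5236 0.2251] | 314 196.6 183.0 [0.5245 0.2137] | 326 196.13 183.0 [0.5251 0.2023] | 338 196.03 180.0 [0.5252 0.1908] | 350 195.97 177.0 [0.5253 0.1793] | 362 195.68 175.0 [0.5256 0.1678] | 374 195.48 178.0 [0.5259 0.1563] | 386 195.27 184.0 [0.5261 0.1448] | 398 195.13 184.0 [0.5263 0.1333] | 410 195.06 181.0 [0.5264 0.1217] | 
(299.72727272727275, 197.0) [0.5241 0.2273 0.039 ]
(421.5454545454545, 195.18181818181816) [0.5263 0.1106 0.039 ]
plate (287.45454545454544, 220.18181818181816) [0.4994 0.2377 0.039 ]
plate (432.45454545454544, 217.9090909090909) [0.5018 0.104  0.039 ]
eave low [0.5059 0.2365 0.101 ] [0.5092 0.103  0.101 ]
0 [323.7154 211.1693] upper sil [323.7394 198.9395] [323.6917 223.1531] lat [336.3676 211.1721]
0.004 [323.7445 212.6674] upper sil [323.7691 200.2726] [323.7201 224.8089] lat [336.5815 212.6702]
0.01 [323.7897 214.9985] upper sil [323.8154 202.3477] [323.7643 227.3843] lat [336.9142 215.0011]
0.02 [323.8697 219.1247] upper sil [323.8974 206.0234] [323.8424 231.9396] lat [337.5031 219.1269]
0.03 [323.9562 223.5835] upper sil [323.9861 209.9993] [323.9267 236.8573] lat [338.1393 223.5853]
0.055 [324.2061 236.4779] upper sil [324.2429 221.52  ] [324.1699 251.0502] lat [339.9779 236.4779]
0.076 [324.4635 249.7685] upper sil [324.5082 233.4313] [324.4195 265.6345] lat [341.8712 249.7659]
apex (322.0, 203.8181818181818) boundary top (322.0, 221.09090909090907) sides (307.9090909090909, 225.63636363636363) (337.0, 225.63636363636363)
```

Pen is straight in the grasp and the seam sits at x≈0.526, yaw≈1°. Joint 6 is near its limit, so I use a 16° heading. Next I move to a standoff in front of the seam start.

```bash
cat > st.py <<'E'
from h import *
from cell import *
import sys
np.set_printoptions(precision=4,suppress=True)
o=observe();M=R.from_rotvec(o["tcp_rot"]).as_matrix();tip=o["ee_pos"]+.072*M[:,2]
loc=R.from_euler('z',-1.05,degrees=True).apply(tip-[.566,.1715,.034])*1e3
print("t",o["time"],"ee",o["ee_pos"],"q",o["qpos"],"F",o["ft_force"],"tip",tip,"station mm",loc)
if len(sys.argv)>4:
    P=R.from_euler('z',1.05,degrees=True).apply(np.array([float(x) for x in sys.argv[1:4]])/1e3)+[.566,.1715,.034]
    P[:2]-=[0,.0]
    print("go",*go(o,tcp(P,45,float(sys.argv[4])),tf(45,float(sys.argv[4]))))
E
python3 st.py -80 48 26 16
```

```text
t 14.9167 ee [0.4335 0.2054 0.1374] q [ 0.6332 -0.4958  2.1964 -0.5963  0.8472  2.4696] F [ 0.3479  0.5069 -1.7845] tip [0.4849 0.2055 0.0869] station mm [-80.4525  35.5086  52.9426]
go [ 0.0033 -0.0018 -0.0331] [-0.0049  0.0112  0.3556]
```

Call:
servo_tool(
  commands=[
    [0.003,-0.002,-0.015,-0.002,0.006,0.16],
    [0.003,-0.002,-0.033,-0.005,0.011,0.3],
    [0.003,-0.002,-0.033,-0.005,0.011,0.356],
    [0.003,-0.002,-0.033,-0.005,0.011,0.356],
    [0.003,-0.002,-0.033,-0.005,0.011,0.356],
    [0.003,-0.002,-0.033,-0.005,0.011,0.356],
  ],
)

```text
time: 15.42
ee_pos: [0.436, 0.2021, 0.1104]
tcp_rot: [-2.783, -0.389, -1.153]
ft_force: [0.0, -0.2, -2.0]
opening: 0.0191
finger_force: 30.0
```

```bash
sed -i 's/\.1715/.1685/g' st.py; python3 st.py -47.5 50 13 16
```

```text
t 15.4167 ee [0.436  0.2021 0.1104] q [ 0.3602 -0.5887  2.2958 -0.0995  0.6532  1.7074] F [ 0.0007 -0.2155 -1.9599] tip [0.485  0.2159 0.0595] station mm [-80.1477  48.8515  25.5023]
go [ 0.0409  0.0019 -0.0156] [0.0026 0.0008 0.003 ]
```

Call:
servo_tool(
  commands=[
    [0.012,0.001,-0.006,0,0,0],
    [0.024,0.001,-0.01,0,0,0],
    [0.034,0.002,-0.014,0,0,0],
    [0.041,0.002,-0.0156,0.002,0,0.003],
    [0.041,0.002,-0.0156,0.002,0,0.003],
    [0.041,0.002,-0.0156,0.002,0,0.003],
    [0.041,0.002,-0.0156,0.002,0,0.003],
  ],
)

```text
time: 16.0
ee_pos: [0.4677, 0.205, 0.0967]
tcp_rot: [-2.781, -0.395, -1.149]
ft_force: [-0.5, 0.7, -1.6]
opening: 0.0194
finger_force: 30.0
```

```bash
python3 st.py -46.3 50 11.4 16
python3 - <<'E'
from h import *
from cell import *
np.set_printoptions(precision=4,suppress=True)
F=[];w=snapshot("wrist");o=observe();c=cam(w);im=w["image"]
cv2.imwrite("pics/w7.png",im);np.save("w7.npy",c,allow_pickle=True)
M=R.from_rotvec(o["tcp_rot"]).as_matrix();P=o["ee_pos"]
print(c["p"],P)
for s in(.004,.02,.055): print(s,proj(c,P+(.076-s)*M[:,2]),"upper",proj(c,P+(.076-s)*M[:,2]+.01*M[:,0]),"lat",proj(c,P+(.076-s)*M[:,2]+.01*M[:,1]))
for y in(60,45,0,-45,-60): print(y,proj(c,R.from_euler('z',1.05,degrees=True).apply([-.04,y/1e3,.005])+[.566,.170,.034]))
cv2.imwrite("pics/w7b.png",cv2.resize(im[120:270,220:420+0],None,fx=4,fy=4,interpolation=cv2.INTER_CUBIC))
E
```

```text
t 16.0 ee [0.4677 0.205  0.0967] q [ 0.3215 -0.4732  2.2637 -0.0523  0.5686  1.6423] F [-0.4853  0.7082 -1.6171] tip [0.5165 0.2191 0.0457] station mm [-48.5464  51.5193  11.6917]
go [ 0.0027 -0.0017 -0.0005] [ 0.0014 -0.002  -0.0037]
[0.3988 0.1869 0.2791] [0.4676 0.205  0.0967]
0.004 [323.8918 213.1868] upper [323.9138 200.7873] lat [336.7403 213.1853]
0.02 [324.028  219.6897] upper [324.0531 206.5834] lat [337.6742 219.6873]
0.055 [324.3938 237.1681] upper [324.428 222.205] lat [340.1824 237.1628]
60 [314.7141 205.0535]
45 [332.6405 209.3078]
0 [387.8465 222.4039]
-45 [444.9808 235.9489]
-60 [464.396  240.5496]
```

View pics/w7b.png

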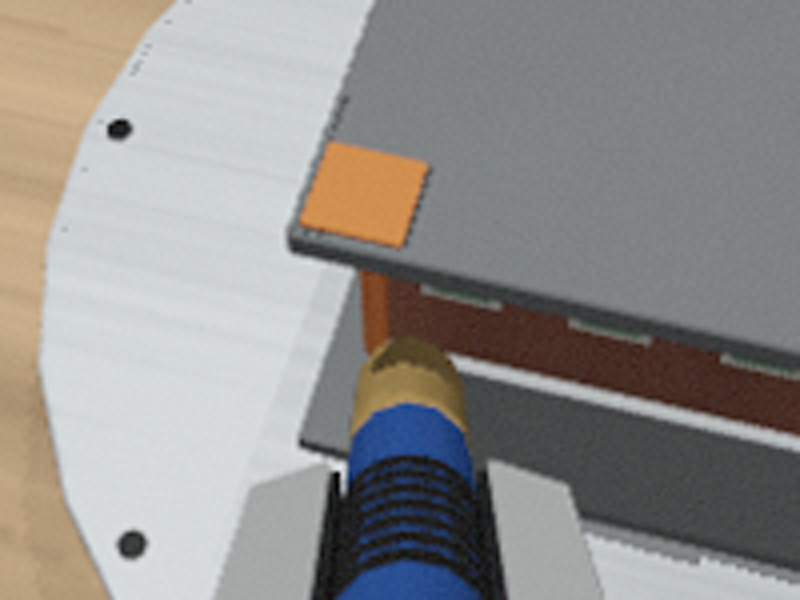

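The picture shows the nose at (408,340) close to the wall foot just beside the pipe. The seam bead runs (455,362)→(800,442), within 0.7 px of prediction. Closing the last 2 mm.

Call:
servo_tool(
  commands=[
    [0.001,0,0,0,0,0],
    [0.0021,0,-0.0003,0,0,0],
    [0.0021,0,-0.0003,0,0,0],
    [0.0021,0,-0.0003,0,0,0],
  ],
)

```text
time: 16.38
ee_pos: [0.4694, 0.2049, 0.096]
tcp_rot: [-2.781, -0.395, -1.149]
ft_force: [0.0, 0.2, -2.1]
opening: 0.019
finger_force: 30.0
```

```bash
python3 st.py
```

```text
t 16.3833 ee [0.4694 0.2049 0.096 ] q [ 0.319  -0.4676  2.2618 -0.0495  0.5651  1.6385] F [ 0.0243  0.1729 -2.079 ] tip [0.5182 0.219  0.045 ] station mm [-46.9048  51.3365  11.0132]
```

Call:
servo_tool(
  commands=[
    [0.0001,-0.003,0.0005,0,0,0],
    [0.0001,-0.006,0.0005,0,0,0],
    [0.0002,-0.009,0.0005,0,0,0],
    [0.0002,-0.0125,0.0005,0,0,0],
    [0.0003,-0.0155,0.0005,0,0,0],
    [0.0003,-0.0185,0.0005,0,0,0],
    [0.0004,-0.022,0.0005,0,0,0],
    [0.0005,-0.025,0.0005,0,0,0],
    [0.0005,-0.028,0.0005,0,0,0],
    [0.0006,-0.031,0.0005,0,0,0],
    [0.0006,-0.0345,0.0005,0,0,0],
    [0.0007,-0.0375,0.0005,0,0,0],
  ],
)

```text
time: 17.38
ee_pos: [0.47, 0.1745, 0.0964]
tcp_rot: [-2.781, -0.395, -1.149]
ft_force: [0.1, -1.2, -1.9]
opening: 0.0191
finger_force: 30.0
```

```bash
python3 st.py
```

```text
t 17.3833 ee [0.47   0.1745 0.0964] q [ 0.204  -0.5134  2.286   0.0982  0.5895  1.4335] F [ 0.1018 -1.2096 -1.9391] tip [0.5188 0.1886 0.0454] station mm [-46.8404  20.9889  11.3524]
```

Call:
servo_tool(
  commands=[
    [0.0001,-0.003,0,0,0,0],
    [0.0001,-0.006,0,0,0,0],
    [0.0002,-0.0095,0,0,0,0],
    [0.0002,-0.0125,0,0,0,0],
    [0.0003,-0.0155,0,0,0,0],
    [0.0003,-0.019,0,0,0,0],
    [0.0004,-0.022,0,0,0,0],
    [0.0005,-0.025,0,0,0,0],
    [0.0005,-0.028,0,0,0,0],
    [0.0006,-0.0315,0,0,0,0],
    [0.0006,-0.0345,0,0,0,0],
    [0.0007,-0.0375,0,0,0,0],
    [0.0008,-0.041,0,0,0,0],
    [0.0008,-0.044,0,0,0,0],
    [0.0009,-0.047,0,0,0,0],
  ],
)

```text
time: 18.63
ee_pos: [0.4707, 0.137, 0.0964]
tcp_rot: [-2.781, -0.395, -1.149]
ft_force: [0.1, -0.5, -1.6]
opening: 0.0195
finger_force: 30.0
```

```bash
python3 st.py
```

```text
t 18.6333 ee [0.4707 0.137  0.0964] q [ 0.0498 -0.5572  2.3086  0.275   0.6387  1.1817] F [ 0.1023 -0.4604 -1.5569] tip [0.5195 0.1511 0.0454] station mm [-46.7865 -16.5829  11.3765]
```

Call:
servo_tool(
  commands=[
    [0.0001,-0.003,0,0,0,0],
    [0.0001,-0.006,0,0,0,0],
    [0.0002,-0.0095,0,0,0,0],
    [0.0002,-0.0125,0,0,0,0],
    [0.0003,-0.0155,0,0,0,0],
    [0.0003,-0.019,0,0,0,0],
    [0.0004,-0.022,0,0,0,0],
    [0.0005,-0.025,0,0,0,0],
    [0.0005,-0.028,0,0,0,0],
    [0.0006,-0.0315,0,0,0,0],
    [0.0006,-0.0345,0,0,0,0],
    [0.0007,-0.0375,0,0,0,0],
    [0.0008,-0.041,0,0,0,0],
    [0.0008,-0.044,0,0,0,0],
    [0.0009,-0.047,0,0,0,0],
    [0.0009,-0.05,0,0,0,0],
    [0.001,-0.052,0,0,0,0],
  ],
)

```text
time: 20.05
ee_pos: [0.4715, 0.0953, 0.0964]
tcp_rot: [-2.781, -0.395, -1.149]
ft_force: [-0.7, -0.3, -1.0]
opening: 0.019
finger_force: 30.0
```

```bash
python3 st.py
python3 - <<'E'
from h import *
from cell import *
np.set_printoptions(precision=4,suppress=True)
w=snapshot("wrist");o=observe();c=cam(w);im=w["image"];cv2.imwrite("pics/w8.png",im)
M=R.from_rotvec(o["tcp_rot"]).as_matrix();P=o["ee_pos"]
print(proj(c,P+.021*M[:,2]+.01*M[:,0]))
h=cv2.cvtColor(im,cv2.COLOR_BGR2HSV);br=cv2.inRange(h,(15,80,50),(28,255,255))[190:245,300:350]
n,l,st,ce=cv2.connectedComponentsWithStats(br);i=1+np.argmax(st[1:,4]);print("brass",st[i]+[300,190,0,0,0])
ro=cv2.inRange(h,(0,130,30),(12,255,255))
g=im.astype(float).min(2)
for y in(60,50,40,30,15,0,-15): 
    u,v=proj(c,R.from_euler('z',1.05,degrees=True).apply([-.04,y/1e3,.005])+[.566,.170,.034])
    k=np.arange(int(v)-7,int(v)+8);
    if 0<=int(round(u))<640: col=g[k,int(round(u))];wt=np.clip(col-110,0,None);print(y,u,v,(wt*k).sum()/max(wt.sum(),1),col.max())
E
```

```text
t 20.05 ee [0.4715 0.0953 0.0964] q [-0.1293 -0.5844  2.3218  0.4442  0.7143  0.9258] F [-0.6536 -0.2533 -0.9591] tip [0.5203 0.1094 0.0454] station mm [-46.7264 -58.2767  11.3817]
[324.7842 222.1107]
brass [307 204  30  25 408]
60 190.42706186486782 177.35862950446116 182.89361702127658 128.0
50 201.07805303061488 179.894539312234 180.77722772277227 184.0
40 211.85509842632308 182.45997066107196 183.12041884816753 184.0
30 222.75740229285208 185.05472240219223 185.8994708994709 180.0
15 239.3437012030409 189.00131939313846 189.74162679425837 185.0
0 256.2061991980436 193.01247768476216 193.69014084507043 184.0
-15 273.34069051240647 197.0871528763281 197.71090047393366 185.0
```

Sweep done at 30 mm/s with no contact force. To be sure of the true tip offset, I back out and lightly probe the bare disc with the tip.

Call:
servo_tool(
  commands=[
    [-0.012,0,0,0,0,0],
    [-0.025,0,0,0,0,0],
    [-0.038,0,0,0,0,0],
    [-0.038,0,-0.003,0,0,0],
    [-0.038,0,-0.005,0,0,0],
    [-0.038,0,-0.005,0,0,0],
    [-0.038,0,-0.005,0,0,0],
  ],
)

```text
time: 20.68
ee_pos: [0.4413, 0.0956, 0.0922]
tcp_rot: [-2.781, -0.395, -1.148]
ft_force: [0.2, 0.8, -1.8]
opening: 0.0193
finger_force: 30.0
```

Call:
servo_tool(
  commands=[
    [0,0,-0.001,0,0,0],
    [0,0,-0.001,0,0,0],
  ],
)

```text
time: 20.85
ee_pos: [0.4413, 0.0957, 0.0914]
tcp_rot: [-2.781, -0.395, -1.148]
ft_force: [-0.4, 0.4, -1.3]
opening: 0.0194
finger_force: 30.0
```

Call:
servo_tool(
  commands=[
    [0,0,-0.001,0,0,0],
    [0,0,-0.001,0,0,0],
  ],
)

```text
time: 21.02
ee_pos: [0.4411, 0.0956, 0.0905]
tcp_rot: [-2.781, -0.395, -1.148]
ft_force: [0.1, -0.4, -2.5]
opening: 0.0193
finger_force: 30.0
```

Call:
servo_tool(
  commands=[
    [0,0,-0.001,0,0,0],
    [0,0,-0.001,0,0,0],
  ],
)

```text
time: 21.18
ee_pos: [0.441, 0.0956, 0.0897]
tcp_rot: [-2.781, -0.395, -1.148]
ft_force: [-0.5, -0.2, -2.4]
opening: 0.0189
finger_force: 30.0
```

```bash
python3 st.py
```

```text
t 21.1833 ee [0.441  0.0956 0.0897] q [-0.1478 -0.6932  2.3837  0.4378  0.7651  0.9308] F [-0.4873 -0.1593 -2.4175] tip [0.4898 0.1097 0.0387] station mm [-77.2496 -57.3534   4.7073]
```

Call:
servo_tool(
  commands=[
    [0,0,-0.001,0,0,0],
    [0,0,-0.001,0,0,0],
  ],
)

```text
time: 21.35
ee_pos: [0.441, 0.0956, 0.089]
tcp_rot: [-2.781, -0.395, -1.148]
ft_force: [-0.9, 0.0, -1.5]
opening: 0.0192
finger_force: 30.0
```

Call:
servo_tool(
  commands=[
    [0,0,-0.001,0,0,0],
    [0,0,-0.001,0,0,0],
  ],
)

```text
time: 21.52
ee_pos: [0.4411, 0.0956, 0.0883]
tcp_rot: [-2.781, -0.395, -1.148]
ft_force: [0.2, 0.4, -1.3]
opening: 0.0191
finger_force: 30.0
```

Call:
servo_tool(
  commands=[
    [0,0,-0.001,0,0,0],
    [0,0,-0.001,0,0,0],
  ],
)

```text
time: 21.68
ee_pos: [0.4414, 0.0955, 0.088]
tcp_rot: [-2.781, -0.395, -1.15]
ft_force: [-0.3, -1.1, -0.7]
opening: 0.0195
finger_force: 30.0
```

```bash
python3 st.py
```

```text
t 21.6833 ee [0.4414 0.0955 0.088 ] q [-0.1479 -0.6905  2.3868  0.4409  0.7584  0.9266] F [-0.3393 -1.1104 -0.7337] tip [0.4903 0.1096 0.0371] station mm [-76.7957 -57.5023   3.0564]
```

Contact shows the tip rides about 1.4 mm higher than nominal, so the first pass may have been marginally over 1 cm from the seam. There is ample time, so I go back along the outside and repeat the pass closer.

Call:
servo_tool(
  commands=[
    [0,0,0.006,0,0,0],
    [-0.003,0,0.012,0,0,0],
    [-0.006,0.02,0.02,0,0,0],
    [-0.006,0.05,0.02,0,0,0],
    [-0.007,0.08,0.02,0,0,0],
    [-0.007,0.11,0.02,0,0,0],
    [-0.007,0.132,0.02,0,0,0],
    [-0.007,0.137,0.02,0,0,0],
    [-0.007,0.137,0.02,0,0,0],
    [-0.007,0.137,0.02,0,0,0],
    [-0.007,0.137,0.02,0,0,0],
  ],
)

```text
time: 22.6
ee_pos: [0.4355, 0.2048, 0.1037]
tcp_rot: [-2.781, -0.394, -1.148]
ft_force: [-0.6, -0.2, -2.2]
opening: 0.0193
finger_force: 30.0
```

```bash
python3 st.py -48.2 51.5 10.5 16
```

```text
t 22.6 ee [0.4355 0.2048 0.1037] q [ 0.3652 -0.5767  2.3027 -0.1003  0.6366  1.7111] F [-0.6344 -0.2165 -2.2312] tip [0.4843 0.2189 0.0527] station mm [-80.7768  51.8452  18.6768]
go [ 0.0406  0.0004 -0.0104] [ 0.0011 -0.0027 -0.0022]
```

Call:
servo_tool(
  commands=[
    [0.012,0,-0.004,0,0,0],
    [0.024,0,-0.007,0,0,0],
    [0.034,0,-0.009,0,0,0],
    [0.0405,0,-0.0104,0,0,0],
    [0.0405,0,-0.0104,0,0,0],
    [0.0405,0,-0.0104,0,0,0],
    [0.0405,0,-0.0104,0,0,0],
  ],
)

```text
time: 23.18
ee_pos: [0.4678, 0.2048, 0.0952]
tcp_rot: [-2.782, -0.394, -1.148]
ft_force: [-0.2, 0.1, -1.5]
opening: 0.0189
finger_force: 30.0
```

```bash
python3 st.py -46.2 51.5 9.6 16
```

```text
t 23.1833 ee [0.4678 0.2048 0.0952] q [ 0.3214 -0.4709  2.2652 -0.0538  0.5653  1.6446] F [-0.1715  0.1393 -1.5337] tip [0.5166 0.2188 0.0442] station mm [-48.5049  51.219   10.1895]
go [ 0.0027  0.0004 -0.0009] [ 0.0013 -0.0028 -0.0022]
```

Call:
servo_tool(
  commands=[
    [0.0014,0,-0.0004,0,0,0],
    [0.0028,0,-0.0008,0,0,0],
    [0.0028,0,-0.0008,0,0,0],
    [0.0028,0,-0.0008,0,0,0],
  ],
)

```text
time: 23.52
ee_pos: [0.47, 0.2054, 0.0947]
tcp_rot: [-2.781, -0.395, -1.149]
ft_force: [-0.4, -0.7, -2.2]
opening: 0.0195
finger_force: 30.0
```

```bash
python3 st.py
```

```text
t 23.5167 ee [0.47   0.2054 0.0947] q [ 0.3198 -0.4629  2.262  -0.0505  0.5602  1.64  ] F [-0.3736 -0.7164 -2.1735] tip [0.5188 0.2195 0.0437] station mm [-46.2269  51.8635   9.6731]
```

Exactly where intended with no contact. Sweeping.

Call:
servo_tool(
  commands=[
    [0.0001,-0.003,0,0,0,0],
    [0.0001,-0.006,0,0,0,0],
    [0.0002,-0.009,0,0,0,0],
    [0.0002,-0.0125,0,0,0,0],
    [0.0003,-0.0155,0,0,0,0],
    [0.0003,-0.0185,0,0,0,0],
    [0.0004,-0.022,0,0,0,0],
    [0.0005,-0.025,0,0,0,0],
    [0.0005,-0.028,0,0,0,0],
    [0.0006,-0.031,0,0,0,0],
    [0.0006,-0.0345,0,0,0,0],
    [0.0007,-0.0375,0,0,0,0],
  ],
)

```text
time: 24.52
ee_pos: [0.4706, 0.175, 0.0945]
tcp_rot: [-2.781, -0.395, -1.148]
ft_force: [-1.0, 1.1, -1.9]
opening: 0.0191
finger_force: 30.0
```

```bash
python3 st.py
```

```text
t 24.5167 ee [0.4706 0.175  0.0945] q [ 0.205  -0.508   2.287   0.0979  0.5833  1.4341] F [-0.9731  1.0572 -1.8761] tip [0.5194 0.1891 0.0435] station mm [-46.2129  21.4206   9.4792]
```

Call:
servo_tool(
  commands=[
    [0.0001,-0.003,0,0,0,0],
    [0.0001,-0.006,0,0,0,0],
    [0.0002,-0.0095,0,0,0,0],
    [0.0002,-0.0125,0,0,0,0],
    [0.0003,-0.0155,0,0,0,0],
    [0.0003,-0.019,0,0,0,0],
    [0.0004,-0.022,0,0,0,0],
    [0.0005,-0.025,0,0,0,0],
    [0.0005,-0.028,0,0,0,0],
    [0.0006,-0.0315,0,0,0,0],
    [0.0006,-0.0345,0,0,0,0],
    [0.0007,-0.0375,0,0,0,0],
    [0.0008,-0.041,0,0,0,0],
    [0.0008,-0.044,0,0,0,0],
    [0.0009,-0.047,0,0,0,0],
  ],
)

```text
time: 25.77
ee_pos: [0.4715, 0.1373, 0.0947]
tcp_rot: [-2.781, -0.395, -1.149]
ft_force: [-2.2, 0.5, -0.5]
opening: 0.0195
finger_force: 30.0
```

Call:
servo_tool(
  commands=[
    [0.0001,-0.003,0,0,0,0],
    [0.0001,-0.006,0,0,0,0],
    [0.0002,-0.0095,0,0,0,0],
    [0.0002,-0.0125,0,0,0,0],
    [0.0003,-0.0155,0,0,0,0],
    [0.0003,-0.019,0,0,0,0],
    [0.0004,-0.022,0,0,0,0],
    [0.0005,-0.025,0,0,0,0],
    [0.0005,-0.028,0,0,0,0],
    [0.0006,-0.0315,0,0,0,0],
    [0.0006,-0.0345,0,0,0,0],
    [0.0007,-0.0375,0,0,0,0],
    [0.0008,-0.041,0,0,0,0],
    [0.0008,-0.044,0,0,0,0],
    [0.0009,-0.047,0,0,0,0],
    [0.0009,-0.05,0,0,0,0],
    [0.001,-0.052,0,0,0,0],
  ],
)

```text
time: 27.18
ee_pos: [0.4723, 0.0957, 0.0947]
tcp_rot: [-2.781, -0.395, -1.149]
ft_force: [-0.2, 0.4, -1.5]
opening: 0.0195
finger_force: 30.0
```

```bash
python3 st.py
python3 - <<'E'
from h import *
from cell import *
np.set_printoptions(precision=4,suppress=True)
o=observe();a=np.array([-.640,-.062,.766]);H=np.array([.571,-.152,.0772])
P=H+.15*a;print("predock",P,*go(o,P,tf(40,5.5)))
E
```

```text
t 27.1833 ee [0.4723 0.0957 0.0947] q [-0.1272 -0.5792  2.323   0.4455  0.7074  0.9244] F [-0.1753  0.4059 -1.5387] tip [0.5211 0.1097 0.0437] station mm [-45.9386 -57.9307   9.6822]
predock [ 0.475  -0.1613  0.1921] [ 0.0034 -0.3212  0.1218] [-0.0195  0.1069 -0.2362]
```

Call:
servo_tool(
  commands=[
    [-0.02,0,0,0,0,0],
    [-0.045,0,0.01,0,0,0],
    [-0.045,-0.03,0.05,0,0,0],
    [-0.045,-0.06,0.1,0,0,0],
    [-0.045,-0.1,0.14,0,0,0],
    [-0.045,-0.1,0.14,0,0,0],
    [-0.045,-0.1,0.14,0,0,0],
    [-0.045,-0.1,0.14,0,0,0],
  ],
)

```text
time: 27.85
ee_pos: [0.4391, 0.0144, 0.2064]
tcp_rot: [-2.783, -0.393, -1.146]
ft_force: [0.4, 0.3, -2.0]
opening: 0.0194
finger_force: 30.0
```

```bash
cat > dk.py <<'E'
from h import *
from cell import *
import sys
np.set_printoptions(precision=4,suppress=True)
o=observe();a=np.array([-.640,-.062,.766]);H=np.array([.571,-.152,.0772])
RH=R.from_rotvec([-2.919,-.140,-1.064])
P=H+float(sys.argv[1])*a;print(o["time"],o["ee_pos"],"q",o["qpos"],"F",o["ft_force"],"go",*go(o,P,RH))
d=o["ee_pos"]-H;print("along mm",d@a*1e3,"off",(d-(d@a)*a)*1e3)
E
python3 dk.py .17
```

```text
27.85 [0.4391 0.0144 0.2064] q [-0.5361 -0.7561  2.175   0.5852  1.1929  0.6837] F [ 0.3585  0.2978 -2.0013] go [ 0.0288 -0.2211  0.0013] [-0.0213  0.1027 -0.2359]
along mm 173.02530939333244 off [-21.1266 177.0793  -3.3638]
```

Call:
servo_tool(
  commands=[
    [0.029,0,0.001,-0.005,0.03,-0.06],
    [0.029,-0.04,0.001,-0.01,0.05,-0.12],
    [0.029,-0.08,0.001,-0.021,0.103,-0.236],
    [0.029,-0.12,0.001,-0.021,0.103,-0.236],
    [0.029,-0.16,0.001,-0.021,0.103,-0.236],
    [0.029,-0.2,0.001,-0.021,0.103,-0.236],
    [0.029,-0.221,0.001,-0.021,0.103,-0.236],
    [0.029,-0.221,0.001,-0.021,0.103,-0.236],
    [0.029,-0.221,0.001,-0.021,0.103,-0.236],
    [0.029,-0.221,0.001,-0.021,0.103,-0.236],
  ],
)

```text
time: 28.68
ee_pos: [0.4622, -0.1592, 0.2056]
tcp_rot: [-2.915, -0.145, -1.06]
ft_force: [-0.4, 0.1, -1.8]
opening: 0.0191
finger_force: 30.0
```

```bash
python3 dk.py .10; python3 dk.py .17
```

```text
28.6833 [ 0.4622 -0.1592  0.2056] q [-0.8431 -0.4858  2.006   0.5862  1.2277  0.5385] F [-0.3577  0.1368 -1.7703] go [ 0.056   0.0012 -0.0648] [-0.0041 -0.0024 -0.0063]
along mm 168.41411307706355 off [-0.9858  3.2563 -0.6041]
28.6833 [ 0.4622 -0.1592  0.2056] q [-0.8431 -0.4858  2.006   0.5862  1.2277  0.5385] F [-0.3577  0.1368 -1.7703] go [-0.     -0.0042  0.0023] [-0.0041 -0.0024 -0.0063]
along mm 168.41411307706355 off [-0.9858  3.2563 -0.6041]
```

Call:
servo_tool(
  commands=[
    [0.02,0.001,-0.02,-0.004,-0.002,-0.006],
    [0.04,0.002,-0.045,-0.004,-0.002,-0.006],
    [0.06,0.003,-0.068,-0.004,-0.002,-0.006],
    [0.0774,0.0033,-0.0874,-0.004,-0.002,-0.006],
    [0.0774,0.0033,-0.0874,-0.004,-0.002,-0.006],
    [0.0774,0.0033,-0.0874,-0.004,-0.002,-0.006],
    [0.0774,0.0033,-0.0874,-0.004,-0.002,-0.006],
  ],
)

```text
time: 29.27
ee_pos: [0.5244, -0.1577, 0.1382]
tcp_rot: [-2.92, -0.141, -1.069]
ft_force: [-0.5, 0.4, -0.6]
opening: 0.0194
finger_force: 30.0
```

```bash
python3 dk.py .0
```

```text
29.2667 [ 0.5244 -0.1577  0.1382] q [-0.7001 -0.3069  2.0282  0.5882  0.972   0.548 ] F [-0.4548  0.3624 -0.638 ] go [ 0.0582  0.0071 -0.0763] [0.0035 0.0033 0.0008]
along mm 76.89926559195433 off [ 2.6326 -0.9048  2.1063]
```

Call:
servo_tool(
  commands=[
    [0.008,0.002,-0.01,0,0,0],
    [0.016,0.003,-0.02,0,0,0],
    [0.024,0.004,-0.03,0,0,0],
    [0.032,0.005,-0.04,0,0,0],
    [0.04,0.006,-0.05,0,0,0],
    [0.048,0.007,-0.06,0,0,0],
    [0.057,0.007,-0.072,0.002,0.002,0],
    [0.057,0.007,-0.072,0.002,0.002,0],
    [0.057,0.007,-0.072,0.002,0.002,0],
  ],
)

```text
time: 30.02
ee_pos: [0.5698, -0.153, 0.0795]
tcp_rot: [-2.92, -0.137, -1.063]
ft_force: [-0.6, -0.1, -1.7]
opening: 0.0191
finger_force: 30.0
```

```bash
python3 dk.py 0
```

```text
30.0167 [ 0.5698 -0.153   0.0795] q [-0.6129 -0.1395  2.0222  0.6239  0.7935  0.5242] F [-0.5547 -0.0669 -1.7267] go [ 0.0015  0.0013 -0.0028] [ 0.0002 -0.0008  0.0029]
along mm 2.546471192926665 off [ 0.4599 -0.8766  0.3126]
```

Call:
servo_tool(
  commands=[
    [0.001,0.001,-0.0015,0,0,0],
    [0.002,0.001,-0.0033,0,0,0],
    [0.002,0.001,-0.0033,0,0,0],
    [0.002,0.001,-0.0033,0,0,0],
  ],
)

```text
time: 30.35
ee_pos: [0.5716, -0.1528, 0.0777]
tcp_rot: [-2.921, -0.137, -1.066]
ft_force: [-0.5, -0.2, -1.1]
opening: 0.0193
finger_force: 30.0
```

```bash
python3 dk.py 0
```

```text
30.35 [ 0.5716 -0.1528  0.0777] q [-0.6093 -0.1344  2.0225  0.626   0.7853  0.5229] F [-0.5035 -0.2267 -1.1103] go [-0.0008  0.0009 -0.0006] [0.0017 0.0011 0.0037]
along mm 0.038956822162310056 off [ 0.6463 -0.7501  0.4793]
```

Call:
servo_tool(
  commands=[
    [0.0008,0,-0.001,0,0,0],
    [0.0012,0,-0.0015,0,0,0],
    [0.0012,0,-0.0015,0,0,0],
  ],
)

```text
time: 30.6
ee_pos: [0.5722, -0.1528, 0.0776]
tcp_rot: [-2.921, -0.139, -1.066]
ft_force: [-14.1, -0.2, 9.8]
opening: 0.0195
finger_force: 30.0
```

Call:
servo_tool(
  commands=[
    [0,0,0,0,0,0],
    [0,0,0,0,0,0],
    [0,0,0,0,0,0],
    [0,0,0,0,0,0],
    [0,0,0,0,0,0],
  ],
  grip=0.3,
)

```text
time: 31.02
ee_pos: [0.5726, -0.1525, 0.0759]
tcp_rot: [-2.921, -0.136, -1.065]
ft_force: [0.7, 0.4, 0.3]
opening: 0.0492
finger_force: 0.0
```

Call:
servo_tool(
  commands=[
    [-0.02,-0.002,0.024,0,0,0],
    [-0.04,-0.004,0.048,0,0,0],
    [-0.06,-0.006,0.072,0,0,0],
    [-0.08,-0.008,0.096,0,0,0],
    [-0.1,-0.01,0.12,0,0,0],
    [-0.12,-0.012,0.144,0,0,0],
    [-0.12,-0.012,0.144,0,0,0],
    [-0.12,-0.012,0.144,0,0,0],
  ],
)

```text
time: 31.68
ee_pos: [0.4768, -0.163, 0.1925]
tcp_rot: [-2.922, -0.136, -1.069]
ft_force: [-0.2, 0.5, -0.8]
opening: 0.061
finger_force: 0.0
```

Run:
```python
from h import *
from cell import *
np.set_printoptions(precision=4,suppress=True)
o=observe();print(o["time"],o["ee_pos"],o["qpos"])
w=snapshot("wrist");t=snapshot("top");s=snapshot("scene");c=cam(w)
for n,i in(("w9",w),("t9",t),("s9",s)): cv2.imwrite(f"pics/{n}.png",i["image"])
def find(im,lo,hi,e,r):
    h=cv2.cvtColor(im,cv2.COLOR_BGR2HSV);n,l,st,ce=cv2.connectedComponentsWithStats(cv2.inRange(h,lo,hi))
    return [(st[i,4],ce[i]) for i in range(1,n) if st[i,4]>5 and np.hypot(*(ce[i]-e))<r]
B=[.5238,-.157,.1345]
print("pen back pred w",proj(c,B),find(w["image"],(3,120,80),(18,255,255),proj(c,B),40))
print("top",find(t["image"],(3,120,80),(18,255,255),np.array([402,213]),15))
# mark / knob in top and scene now vs t4/s4
for nm,a,b in(("top",t["image"],cv2.imread("pics/t4.png")),("scene",s["image"],cv2.imread("pics/s4.png"))):
    for k,lo,hi,X,r in(("mark",(22,120,80),(36,255,255),[.44,.167,.034],14),("knob",(105,130,40),(130,255,255),[.6255,.071,.08],14),("can",(0,150,60),(6,255,255),[.73,-.011,.09],25),("jar",(20,120,80),(36,255,255),[.43,-.39,.06],30),("tree",(45,80,30),(85,255,255),[.5,.4,.06],30)):
        e=proj(C[nm],X);print(nm,k,find(a,lo,hi,e,r),find(b,lo,hi,e,r))
```

```text
31.6833 [ 0.4768 -0.163   0.1925] [-0.8109 -0.4498  2.0123  0.5812  1.1632  0.546 ]
pen back pred w [321.2992 213.1166] [(np.int32(159), array([319.7799, 217.5157]))]
top [(np.int32(13), array([401.3846, 214.6154]))]
top mark [(np.int32(40), array([264.5, 247.5]))] [(np.int32(40), array([264.5, 247.5]))]
top knob [(np.int32(59), array([302.4746, 170.9322]))] [(np.int32(58), array([302.7069, 171.3103]))]
top can [(np.int32(69), array([336.3043, 137.2609]))] [(np.int32(84), array([336.9524, 137.6548]))]
top jar [(np.int32(308), array([489.4968, 252.6883]))] [(np.int32(310), array([489.4452, 252.7258]))]
top tree [(np.int32(492), array([162.9492, 224.8374]))] [(np.int32(500), array([162.994, 224.762]))]
scene mark [(np.int32(24), array([321.5, 154.5]))] [(np.int32(23), array([321.6087, 154.2174]))]
scene knob [(np.int32(138), array([350.8406, 199.0145]))] [(np.int32(141), array([350.5461, 198.7447]))]
scene can [(np.int32(298), array([364.3758, 245.9765]))] [(np.int32(287), array([364.2125, 246.0732]))]
scene jar [(np.int32(326), array([169.0706, 280.6472]))] [(np.int32(314), array([168.8567, 280.758 ]))]
scene tree [(np.int32(374), array([384.5829, 111.4973]))] [(np.int32(373), array([384.6032, 111.5013]))]
```

Call:
servo_tool(
  commands=[
    [0,0,0,0,0,0],
    [0,0,0,0,0,0],
    [0,0,0,0,0,0],
  ],
)

```text
time: 32.08
ee_pos: [0.4765, -0.1616, 0.1899]
tcp_rot: [-2.92, -0.137, -1.062]
ft_force: [0.1, -0.0, 0.4]
opening: 0.0614
finger_force: 0.0
```

```bash
cat > pb.py <<'E'
from h import *
from cell import *
import pickle,sys,os
np.set_printoptions(precision=4,suppress=True)
o=observe();w=snapshot("wrist");c=cam(w);cv2.imwrite(f"pics/{sys.argv[1]}.png",w["image"])
B=np.array([.5238,-.157,.1345]);e=proj(c,B)
h=cv2.cvtColor(w["image"],cv2.COLOR_BGR2HSV);n,l,st,ce=cv2.connectedComponentsWithStats(cv2.inRange(h,(3,120,80),(18,255,255)))
k=[i for i in range(1,n) if 30<st[i,4]<1500 and np.hypot(*(ce[i]-e))<40]
print(o["ee_pos"],e,[(st[i,4],ce[i]) for i in k])
L=pickle.load(open("pb.pkl","rb")) if os.path.exists("pb.pkl") else []
L.append((c,*ce[k[0]]));pickle.dump(L,open("pb.pkl","wb"))
if len(L)>1:
    X=tri(L);a=np.array([-.640,-.062,.766]);d=X-B;print(X,"along mm",d@a*1e3,"normal",d@[.762,.076,.643]*1e3,"side",d@[-.096,.995,0]*1e3,[proj(q[0],X)-q[1:] for q in L])
E
python3 pb.py p1
```

```text
[ 0.4765 -0.1616  0.1899] [323.6131 211.3626] [(np.int32(162), array([322.2222, 215.7778]))]
```

Call:
servo_tool(
  commands=[
    [-0.02,0.13,0.06,0,0,0],
    [-0.02,0.13,0.06,0,0,0],
    [-0.02,0.13,0.06,0,0,0],
    [-0.02,0.13,0.06,0,0,0],
    [-0.02,0.13,0.06,0,0,0],
    [-0.02,0.13,0.06,0,0,0],
    [-0.02,0.13,0.06,0,0,0],
  ],
)

```text
time: 32.72
ee_pos: [0.4602, -0.0589, 0.2376]
tcp_rot: [-2.922, -0.134, -1.061]
ft_force: [0.7, 0.4, -1.1]
opening: 0.061
finger_force: 0.0
```

```bash
python3 pb.py p2
python3 - <<'E'
import pickle
from h import *
L=pickle.load(open("pb.pkl","rb"));print(tri(L+[(C["top"],401.4,214.6)]))
E
```

```text
[ 0.4602 -0.0589  0.2376] [435.5677 224.6254] [(np.int32(117), array([434.0513, 228.3846]))]
[ 0.5209 -0.1562  0.1322] along mm 0.024618898221063622 normal -3.6327511012910527 side 1.0938794193927543 [array([-0.0039,  0.0335]), array([ 0.003 , -0.0285])]
[ 0.52149947 -0.15728822  0.13120456]
```

The pen is at full depth in the dock (0 mm along the axis). The mark, knob, jar, can and tree are unchanged in the images, and the gripper is clear. Handing in.

```bash
python3 -c "from cell import *;print(hand_in())"
```

```text
the job is handed in; nothing more can be done
None
```

I handed in the job at about 33 s of the 72 s: the turntable is clicked in at the mark, the seam was swept at 3 cm/s in two passes (the second closer, as the first may have been just over 1 cm off), the pen is at full depth in its dock but tilted about 2°, and the jar, can and tree look unmoved.

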